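Strip the solder-fume fan for cleaning (left-hand spinner nut)

TASK

Take the blade wheel off the fume fan for cleaning. Unscrew the black spinner in the middle without forcing it - it is a left-hand thread, so it comes undone clockwise - and set it down in the steel parts tray with the guard screws; then carry the tray, kept level with everything in it, onto the low wooden shelf, and lift the blue blade wheel off its shaft and lay it down, the same way up, on the middle of the blue-taped sheet of paper. Set things down rather than drop them, and leave the other things on the bench where they are.

Things in the scene. Friction and masses are not known exactly. Their poses are not given: they have to be found in the camera images.
- fan: Grey square steel fan housing 230 x 230 x 80 mm, lying on its back with its grille off, fixed firmly to the bench. Origin: centre of its underside, on the axis of the upright motor shaft; z up, x and y along its sides. The shaft is blocked and does not turn. The wheel's underside rests on the motor's collar at 58 mm. Only wheel, spinner and shaft stand above 80 mm.
- shaft_top (a point): Top of the fan's bare steel shaft end, hidden in the spinner at the start, 128.5 mm above the bench. Below it, down to 101 mm, a coarse two-start LEFT-HAND thread, 24 mm over the crests; below that a sleeve 24 mm across in the wheel's bore.
- tray_bay (a point): Centre of the floor of the tray's large empty compartment, x = -28 mm in the tray, 2.5 mm above its underside.
- spinner: Black fluted cap nut, 40 mm across, 38 high, 40 g, white index line on its domed top. Origin: centre of its open underside (at first on the wheel's hub, 100 mm over the bench); z up, x along the line. CLOCKWISE from above unscrews it: after 25 degrees of play it rises 20 mm a turn, is free at 160 degrees (7.5 mm higher), then lifts off. Anticlockwise only jams it. Turns easily, stays where left.
- wheel: Blue plastic blade wheel, 172 mm over five blades, 160 g. Hub: upright cylinder 54 mm across, 42 high, with a 27 mm bore; the blades sprout from its lower half (2 to 21 mm up), so its top 20 mm can be gripped from above. Origin: centre of the hub's underside, z up the bore. Sits loosely on the shaft, hub top 100 mm over the bench; lift it straight up until its underside clears 128.5 mm.
- tray: Open steel parts tray, 170 mm long (its x), 64 wide (its y), 24 high, walls and floor 2.5 mm, 220 g. Origin: centre of its underside, z up. A 20 mm high partition at x = +28 mm leaves a small compartment at the +x end, holding three loose thumbscrews, and a large empty one 110 mm long. Can be gripped across its 64 mm width, near the middle.
- shelf: Low wooden bench shelf, fixed: a pale board 240 mm (its x) by 170 mm (its y), top surface 70 mm above the bench, on two legs. Origin: centre of its footprint at bench height.
- paper: White sheet of paper 230 mm square, 2 mm high, with a border of blue tape, stuck to the bench. Origin: its centre at bench height.
- screw1: Brass guard thumbscrew, head 14 mm across, 26 mm long, 12 g, lying loose in the small compartment of the tray. Origin: near its middle, on the underside.
- screw2: Brass guard thumbscrew, head 14 mm across, 26 mm long, 12 g, lying loose in the small compartment of the tray. Origin: near its middle, on the underside.
- screw3: Brass guard thumbscrew, head 14 mm across, 26 mm long, 12 g, lying loose in the small compartment of the tray. Origin: near its middle, on the underside.
- flux_jar: Flux jar with red cap, 56 mm across, 75 mm high. Bystander. Origin: underside centre.
- solder_spool: Upright spool of solder, 60 mm across, 50 mm high. Bystander. Origin: underside centre.
- tape_measure: Yellow and black tape measure, 75 x 40 x 62 mm high. Bystander. Origin: underside centre.
- brush: Flat cleaning brush with a wooden handle lying on the bench, 200 mm long (its x), 46 wide, 16 high. Bystander. Origin: underside, near its middle.
There are look-alikes about, which are no part of the job. Leave any yellow look-alike of the spinner alone.

How it is judged:
On the way, in this order (a step that is already met when the one before it is completed fails the run):
1. the spinner has been turned about a quarter turn clockwise on its thread and has risen with it (angle between the x axis of spinner and the x axis of fan, either way round above 1.1 rad and z of spinner in the frame of fan between 0.1015 and 0.1125 m and horizontal distance between spinner and fan below 0.006 m).
2. the spinner lies in the parts tray (x of spinner in the frame of tray between -0.085 and 0.085 m and y of spinner in the frame of tray between -0.032 and 0.032 m and z of spinner in the frame of tray between -0.005 and 0.036 m and linear speed of spinner below 0.05 m/s), for 0.2 s.
3. the tray stands level on the wooden shelf with the spinner and all three screws in it (x of tray in the frame of shelf between -0.11 and 0.11 m and y of tray in the frame of shelf between -0.075 and 0.075 m and z of tray in the frame of shelf between 0.065 and 0.076 m and angle between tray's own z axis and vertical below 0.08 rad and x of spinner in the frame of tray between -0.085 and 0.085 m and y of spinner in the frame of tray between -0.032 and 0.032 m and z of spinner in the frame of tray between -0.005 and 0.036 m and x of screw1 in the frame of tray between -0.085 and 0.085 m and y of screw1 in the frame of tray between -0.032 and 0.032 m and z of screw1 in the frame of tray between -0.005 and 0.03 m and x of screw2 in the frame of tray between -0.085 and 0.085 m and y of screw2 in the frame of tray between -0.032 and 0.032 m and z of screw2 in the frame of tray between -0.005 and 0.03 m and x of screw3 in the frame of tray between -0.085 and 0.085 m and y of screw3 in the frame of tray between -0.032 and 0.032 m and z of screw3 in the frame of tray between -0.005 and 0.03 m), for 0.2 s.
At the end, for the whole second after the job is handed in: Tray level (0.08 rad) on the wooden shelf, its middle 10 mm or more inside the board's edges, spinner and three screws in it; blade wheel hub down, same way up (0.1 rad), on the paper, its centre within 60 mm of the paper's centre along either side; all at rest and released (all of step 3 and x of wheel in the frame of paper between -0.06 and 0.06 m and y of wheel in the frame of paper between -0.06 and 0.06 m and z of wheel in the frame of paper between -0.003 and 0.006 m and angle between wheel's own z axis and vertical below 0.1 rad and linear speed of each of tray, wheel, spinner below 0.03 m/s); the robot touches nothing.
It fails at once if the tray is tilted more than 20 degrees (angle between tray's own z axis and vertical above 0.35 rad).
It fails at once if the spinner is forced against its thread (more than 150 N between spinner and fan) (contact force between spinner and fan above 150 N).
It fails at once if the spinner, wheel or tray is dropped (falls free faster than 0.8 m/s, about 35 mm) ((linear speed of spinner above 0.8 m/s and contact force between the fingers and spinner below 0.2 N) or (linear speed of wheel above 0.8 m/s and contact force between the fingers and wheel below 0.2 N) or (linear speed of tray above 0.8 m/s and contact force between the fingers and tray below 0.2 N)).
It fails at once if a bystander is moved more than 30 mm (distance of any of flux_jar, solder_spool, tape_measure, brush from where it was at the start of the episode above 0.03 m).
It also fails if it takes over 72 s, if anything falls off the work surface, if the arm or the gripper's body presses on something with over 40 N, if the wrist force passes 120 N, or if a joint passes its speed limit or range.

ROBOT

A 6-joint arm with a two-finger parallel gripper is mounted at the origin on the work surface. World frame = base frame: x ahead of the robot, y to its left, z up, the work surface at z = 0. Lengths are in m, angles in rad, forces in N, time in s.
With the tool pointing down it reaches from about 0.3 to 0.875 m from the base axis. Payload 6.4 kg.
Tool frame: the origin (TCP) lies midway between the tips of the shut fingers; the grasp point (between the pads) lies 19 mm behind it (arm.hold_point_z is the z of the grasp point in the tool frame, in m); z points along the fingers, y is the direction in which the jaws open and shut (so a half turn about z gives the same grasp; the last joint's range is limited). The gripper opens to 85 mm and grips with 20 to 120 N. Pads are 22 mm wide; open, the fingers measure 114 mm over their backs; the gripper's body (76 mm by 85 mm) begins 54 mm behind the grasp point. The pads swing forward as they close: fully open they stand 13 mm farther back than shut.
Start: joints at [1.093, 0.181, 1.607, -0, 1.354, -0.206], TCP at [0.154, 0.554, 0.231] pointing down, gripper open.
Joint ranges: [-2.99, 2.99], [-0.89, 2.07], [0.3, 2.58], [-1.14, 4.28], [0, 2.63], [-3.12, 3.12]. Speed limits (rad/s): [2.57, 2.57, 3.01, 3.14, 3.14, 3.14].

INTERFACE

Orientations are given as a rotation vector (axis times angle).
In Python, from station import monitor, viewer, hand_in, arm gives the robot as it stands.
- The arm moves only by the shell command python3 -m inch 'ROWS' [OPENING] [FORCE]. ROWS is a JSON object of lists of equal length, an entry for each row: "translation": the shift along the tool's x, y, z in m, a list of three; "yaw": the turn about the tool's z in rad. In form: {"translation": [[x, y, z], ...], "yaw": [yaw, ...]}. A call has 1 to 12 rows; each row is the pose to reach, as a shift and turn from the pose commanded when the call began, along the tool's axes at that moment; what a row does not reach only later rows make up. A row lasts 1/10 s, in which the tool goes at most 50 mm and 8.59 degrees, less where a joint would pass 70% of its speed; a pose out of reach is approached as far as the arm can. A call with a gripper value outside its range is refused whole. OPENING is the closure, from -1 (fully open) to 1 (shut), so that 0 is half open, set as the call begins (- or left out, the last holds). The fingers move at their own pace and stop on an object; FORCE is the grip in N (left out, the last holds). Time passes only in rows, so rows that repeat a pose let the fingers close. It gives the time, the measured TCP pose, the force and the opening at its end, in the units of the state.
- monitor.get_obs(): the state, without advancing time (a new reading comes with each control period).
- viewer.camera(name): name is "side" or "top" or "wrist"; returns a dict with "pixels" (400x640x3 uint8, red, green, blue), "fov_y" (degrees; the focal length in pixels is half the picture's height over the tangent of half this angle, whatever the lens; pixels are square), "cx", "cy" (the principal point, pixels), "R" (3x3) and "t" (3): a world point X has camera coordinates R X + t. Camera axes: x right, y down, z forward; pixel columns grow to the right and rows downward; lengths in m; the calibration is good to about 2 mm. A picture is of the moment at which its call begins. There is no depth.
- hand_in(): hands the job in, once; it reports no verdict.
The state is a dict: "time": time; "joint_positions": joint angles; "joint_vel": joint speeds; "effort": joint torques, N m; "tool_pos": TCP position; "tcp_rot": TCP orientation; "ft_force": force on the tool from outside, world axes, zero at the start; "torque": the same for the moment, N m; "finger_gap": opening from 0.0 (shut) to 1.0 (fully open).
Only numpy, scipy, OpenCV 4.12 (cv2) and the standard library are available. Lean on these libraries where they do the work, as an engineer would, in place of code of your own. Each camera call takes 0.05 s, during which the arm holds its last target.

## Working session

There is one attempt and no reset: what is moved stays moved. The work goes in short steps, Python scripts to look and compute and a shell command to move; the robot and the scene stay as the last step left them, time stands still between calls to the robot, and variables do not carry over. Pictures are saved under pics/ and viewed, and the job is handed in when it is done.

```bash
ls; mkdir -p pics
cat > h.py <<'E'
import numpy as np, cv2, json
from station import monitor, viewer, arm
def K(c):
    f=200/np.tan(np.radians(c['fov_y'])/2); return f
def ray(c,u,v):
    f=K(c); d=np.array([(u-c['cx'])/f,(v-c['cy'])/f,1.]); R=np.array(c['R']); t=np.array(c['t'])
    return -R.T@t, R.T@d
def onz(c,u,v,z):
    o,d=ray(c,u,v); return o+d*(z-o[2])/d[2]
def proj(c,X):
    p=np.array(c['R'])@np.array(X)+np.array(c['t']); f=K(c); return p[0]/p[2]*f+c['cx'],p[1]/p[2]*f+c['cy']
def save(c,n): cv2.imwrite('pics/'+n,cv2.cvtColor(c['pixels'],cv2.COLOR_RGB2BGR))
E
python3 - <<'E'
from h import *
import pickle
for n in ['top','side','wrist']:
    c=viewer.camera(n); save(c,n+'0.png'); pickle.dump(c,open(n+'0.pkl','wb'))
    print(n,c['fov_y'],c['cx'],c['cy'],(-np.array(c['R']).T@np.array(c['t'])).round(3)); print(np.array(c['R']).round(2).tolist())
print(monitor.get_obs()); print(arm.hold_point_z)
E
```

```text
pics
top 46.03262020183613 320.0718604626783 200.7926722613202 [0.352 0.    1.196]
[[-0.0, -1.0, 0.01], [-0.99, 0.0, -0.13], [0.13, -0.01, -0.99]]
side 52.96478719994535 317.7749159988781 195.31496336298218 [0.4   0.631 0.68 ]
[[-0.98, -0.17, -0.01], [-0.11, 0.65, -0.75], [0.14, -0.74, -0.66]]
wrist 67.20620042683524 319.7311360015738 199.50528913722843 [0.08  0.574 0.373]
[[0.27, 0.96, -0.0], [0.92, -0.26, 0.3], [0.29, -0.08, -0.95]]
{'time': 0.15, 'joint_positions': array([ 1.09270356e+00,  1.81391529e-01,  1.60776759e+00, -1.67922734e-05,
        1.35381312e+00, -2.06270518e-01]), 'joint_vel': array([ 0.00115665, -0.00278392, -0.00476093, -0.00012042,  0.00110552,
       -0.00066337]), 'effort': array([ 9.28376212e-04, -4.45271945e+01, -3.51689386e+01, -2.78459593e-04,
        6.05439229e-03,  2.53422797e-05]), 'tool_pos': array([0.15415248, 0.55351044, 0.23058441]), 'tcp_rot': array([-4.25597734e-01, -3.11217857e+00,  2.04975794e-03]), 'ft_force': array([ 0.19596722, -0.52618042, -0.08510344]), 'torque': array([ 0.01389067,  0.00109661, -0.02232325]), 'finger_gap': 1.001378004036446}
-0.0187
```

View pics/top0.png

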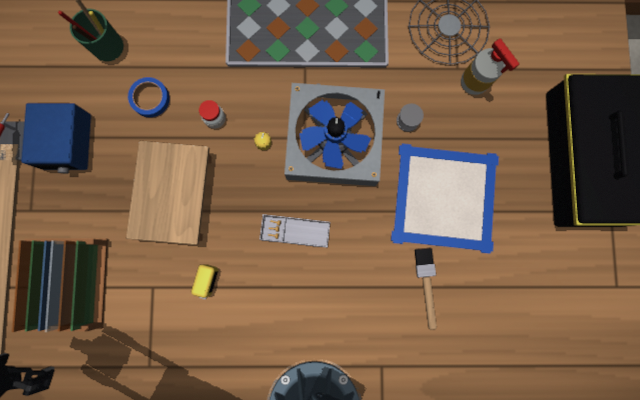

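View pics/side0.png

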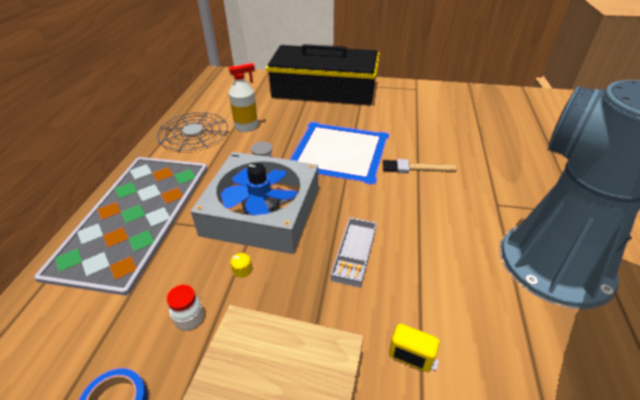

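View pics/wrist0.png

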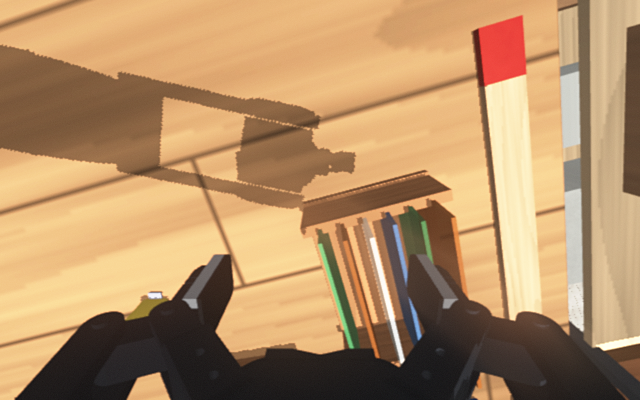

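The top view shows the fan near (336,130) with the black spinner at its centre, tray (295,231), shelf (168,193), paper (446,199) and the yellow look-alike at (263,141). Next I'll measure these.

Run:
```python
from h import *
import pickle
c=pickle.load(open('top0.pkl','rb'));s=pickle.load(open('side0.pkl','rb'))
im=c['pixels']; b=im[...,::-1]
a=cv2.resize(b[75:195,275:395],None,fx=5,fy=5,interpolation=cv2.INTER_CUBIC)
cv2.imwrite('pics/fan0.png',a)
a=cv2.resize(b[205:255,250:340],None,fx=8,fy=8,interpolation=cv2.INTER_CUBIC)
cv2.imwrite('pics/tray0.png',a)
a=cv2.resize(s['pixels'][150:290,190:390][...,::-1],None,fx=4,fy=4,interpolation=cv2.INTER_CUBIC)
cv2.imwrite('pics/side0z.png',a)
for n,l,z in [('fan',[(291,84),(383,90),(380,186),(286,181)],.08),('shelf',[(142,141),(209,147),(198,245),(128,238)],.07),('paper',[(400,146),(497,154),(491,250),(392,242)],.002),('tray',[(263,215),(330,220),(328,247),(261,241)],.024)]:
    P=np.array([onz(c,u,v,z)[:2] for u,v in l]); print(n,P.round(3).tolist(),P.mean(0).round(4),np.linalg.norm(np.diff(P,axis=0),axis=1).round(3))
```

```text
fan [[0.785, 0.056], [0.771, -0.171], [0.531, -0.159], [0.543, 0.067]] [ 0.6575 -0.0519] [0.228 0.24  0.226]
shelf [[0.643, 0.419], [0.629, 0.255], [0.391, 0.275], [0.407, 0.441]] [0.5175 0.3475] [0.164 0.239 0.167]
paper [[0.649, -0.224], [0.628, -0.477], [0.379, -0.449], [0.4, -0.198]] [ 0.5138 -0.3373] [0.254 0.25  0.252]
tray [[0.466, 0.127], [0.454, -0.041], [0.387, -0.035], [0.402, 0.131]] [0.4272 0.0454] [0.168 0.067 0.167]
```

View pics/fan0.png

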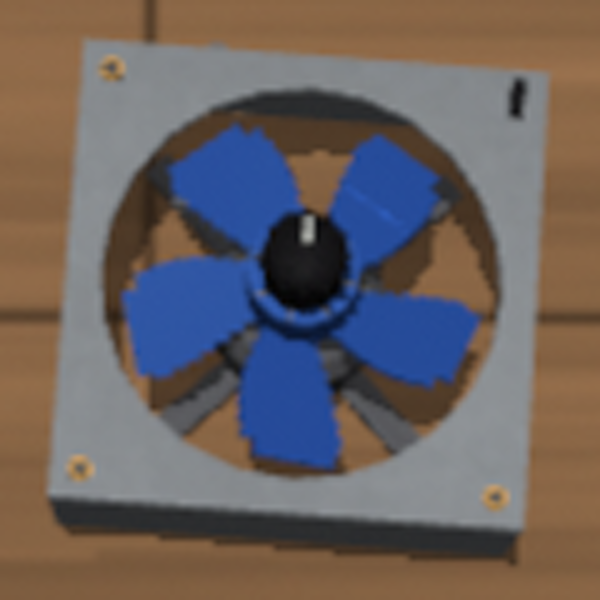

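View pics/tray0.png

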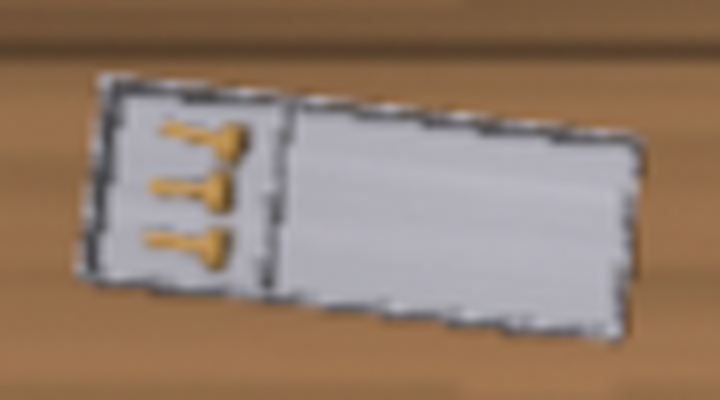

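View pics/side0z.png

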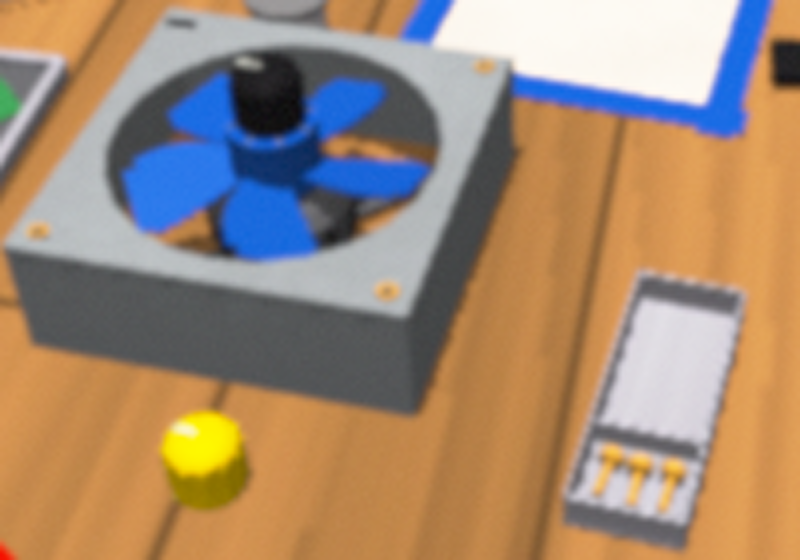

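```bash
cat >> h.py <<'E'
from scipy.spatial.transform import Rotation as Ro
def shift(x,y,z,head=None,tag=''):
    o=monitor.get_obs(); R=Ro.from_rotvec(o['tcp_rot']).as_matrix(); d=R.T@(np.array([x,y,z])-o['tool_pos'])
    h=np.arctan2(R[1,0],R[0,0])
    print(tag,'t=%.2f tcp'%o['time'],o['tool_pos'].round(4),'head(x)',round(np.degrees(h),2),'tilt',np.degrees(np.arccos(-R[2,2])).round(2),'shift',d.round(4),'|',np.linalg.norm(d).round(3),
     '' if head is None else ('yaw',round(-((head-np.degrees(h)+180)%360-180)/57.2958,4)),'j6',o['joint_positions'][5].round(3),'gap',round(o['finger_gap'],3),'F',o['ft_force'].round(1))
E
python3 -c "
from h import *
shift(.60,-.05,.27)"
```

```text
t=0.15 tcp [0.1542 0.5535 0.2306] head(x) 164.43 tilt 0.08 shift [-0.5915 -0.4617 -0.0389] | 0.751  j6 -0.206 gap 1.001 F [ 0.2 -0.5 -0.1]
```

```bash
python3 -m inch '{"translation":[[-0.035,-0.028,-0.02],[-0.07,-0.056,-0.039],[-0.105,-0.084,-0.039],[-0.14,-0.11,-0.039],[-0.175,-0.138,-0.039],[-0.21,-0.165,-0.039],[-0.245,-0.192,-0.039],[-0.28,-0.22,-0.039],[-0.315,-0.247,-0.039],[-0.35,-0.274,-0.039],[-0.385,-0.301,-0.039],[-0.42,-0.328,-0.039]],"yaw":[0,0,0,0,0,0,0,0,0,0,0,0]}' -- 2>&1 | tail -5
python3 -c "
from h import *
shift(.60,-.05,.27)"
```

```text
invalid input: not JSON, or not a number
 t=0.15 tcp [0.1542 0.5535 0.2306] head(x) 164.43 tilt 0.08 shift [-0.5915 -0.4617 -0.0389] | 0.751  j6 -0.206 gap 1.001 F [ 0.2 -0.5 -0.1]
```

```bash
python3 -m inch '{"translation":[[-0.035,-0.028,-0.02],[-0.07,-0.056,-0.039],[-0.105,-0.084,-0.039],[-0.14,-0.11,-0.039],[-0.175,-0.138,-0.039],[-0.21,-0.165,-0.039],[-0.245,-0.192,-0.039],[-0.28,-0.22,-0.039],[-0.315,-0.247,-0.039],[-0.35,-0.274,-0.039],[-0.385,-0.301,-0.039],[-0.42,-0.328,-0.039]],"yaw":[0,0,0,0,0,0,0,0,0,0,0,0]}' 
python3 -c "
from h import *
shift(.60,-.05,.27)"
```

```text
time: 1.35
tool_pos: [0.4716, 0.1235, 0.2702]
tcp_rot: [0.426, 3.113, 0.0]
ft_force: [1.3, 0.9, -0.6]
finger_gap: 1.005
 t=1.35 tcp [0.4716 0.1235 0.2702] head(x) 164.41 tilt 0.01 shift [-0.1703 -0.1326  0.0002] | 0.216  j6 -1.287 gap 1.005 F [ 1.3  0.9 -0.6]
```

```bash
python3 -m inch '{"translation":[[-0.034,-0.027,0],[-0.068,-0.053,0],[-0.102,-0.08,0],[-0.136,-0.106,0],[-0.17,-0.132,0],[-0.17,-0.132,0],[-0.17,-0.132,0]],"yaw":[0,0,0,0,0,0,0]}' 
python3 -c "
from h import *
shift(.6575,-.0519,.102)
c=viewer.camera('wrist');save(c,'w1.png')
import pickle;pickle.dump(c,open('w1.pkl','wb'))"
```

```text
time: 2.05
tool_pos: [0.599, -0.0482, 0.2693]
tcp_rot: [-0.428, -3.11, -0.001]
ft_force: [-0.8, 0.4, 0.7]
finger_gap: 1.001
 t=2.05 tcp [ 0.599  -0.0482  0.2693] head(x) 164.33 tilt 0.12 shift [-0.0577  0.0122  0.1672] | 0.177  j6 -1.575 gap 1.001 F [-0.8  0.4  0.7]
```

View pics/w1.png

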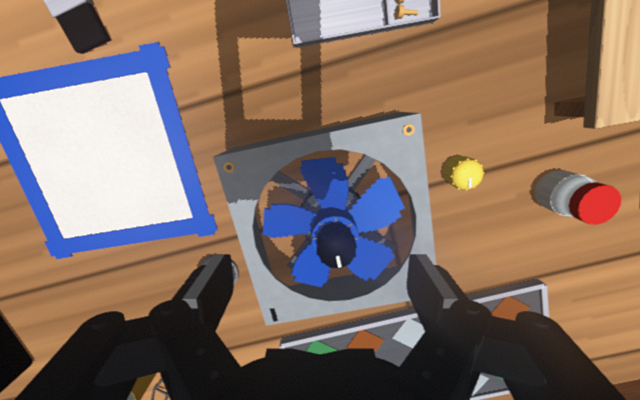

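The wrist view shows the spinner at about (338,247) with its line at (338,262), and the fan top corners at (217,155), (418,114), (440,283) and (268,325).

Run:
```python
from h import *
import pickle
c=pickle.load(open('w1.pkl','rb')); b=c['pixels'][...,::-1]
P=np.array([onz(c,u,v,.08)[:2] for u,v in [(217,155),(420,114),(440,283),(268,325)]]);print(P.round(3).tolist(),P.mean(0).round(4))
cv2.imwrite('pics/w1z.png',cv2.resize(b[190:300,270:410],None,fx=5,fy=5,interpolation=cv2.INTER_CUBIC))
# circles predicted at spinner rim: use blob
m=(b.max(2)<45).astype(np.uint8); 
m[:190]=0;m[300:]=0;m[:,:270]=0;m[:,410:]=0
n,l,st,ce=cv2.connectedComponentsWithStats(m)
for i in range(1,n):
    if st[i,4]>100: print(st[i],ce[i].round(1),onz(c,*ce[i],.122).round(4))
t=pickle.load(open('top0.pkl','rb'));s=pickle.load(open('side0.pkl','rb'))
for nm,cc,box in [('top',t,(320,110,355,145)),('side',s,(235,155,285,200))]:
    g=cc['pixels'].max(2).astype(int); m=(g<50).astype(np.uint8); x0,y0,x1,y1=box
    q=np.zeros_like(m);q[y0:y1,x0:x1]=m[y0:y1,x0:x1]
    n,l,st,ce=cv2.connectedComponentsWithStats(q);i=1+np.argmax(st[1:,4]);print(nm,st[i],ce[i],onz(cc,*ce[i],.122).round(4))
```

```text
[[0.545, -0.151], [0.563, 0.072], [0.773, 0.061], [0.775, -0.169]] [ 0.664  -0.0471]
[318 247  19  21 104] [326.6 259.6] [ 0.68   -0.0637  0.122 ]
top [327 118  18  19 241] [335.41078838 127.31950207] [ 0.6636 -0.0509  0.122 ]
side [249 164  17  19 257] [257.09338521 173.59922179] [ 0.6622 -0.0425  0.122 ]
```

View pics/w1z.png

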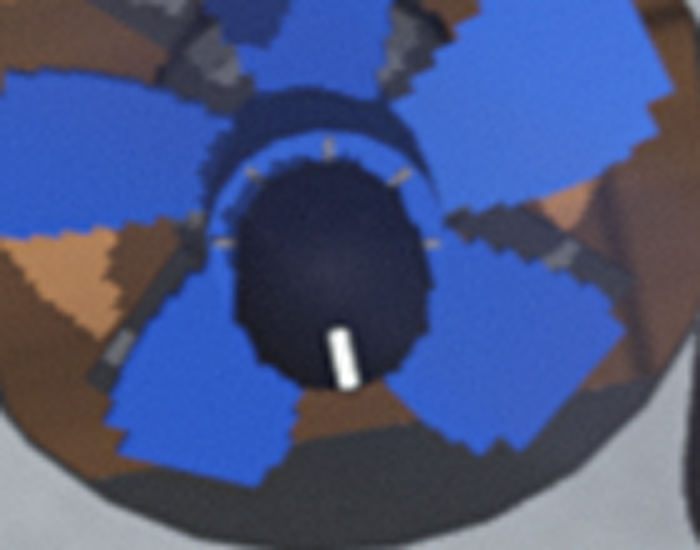

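Run:
```python
from h import *
import pickle
c=pickle.load(open('w1.pkl','rb')); b=c['pixels'][...,::-1]
print(onz(c,334.7,239,.1).round(4),onz(c,336.7,244.7,.121).round(4))
t=pickle.load(open('top0.pkl','rb'));s=pickle.load(open('side0.pkl','rb'))
rays=[ray(c,336.7,244.7),ray(t,335.9,127.3),ray(s,257,173.6)]
A=np.zeros((3,3));B=np.zeros(3)
for o,d in rays:
    d=d/np.linalg.norm(d);M=np.eye(3)-np.outer(d,d);A+=M;B+=M@o
X=np.linalg.solve(A,B);print(X.round(4));
for cc in (c,t,s): print(np.round(proj(cc,X),1))
# fan corners by line fit on grey mask
g=b.astype(int); m=((abs(g[...,0]-g[...,2])<14)&(g.min(2)>95)&(g.max(2)<190)).astype(np.uint8)*255
m[:105]=0;m[330:]=0;m[:,:205]=0;m[:,445:]=0
cv2.imwrite('pics/m.png',m)
```

```text
[ 0.6691 -0.0507  0.1   ] [ 0.6664 -0.0489  0.121 ]
[ 0.6664 -0.0507  0.116 ]
[334.8 243.1]
[335.2 126.9]
[256.6 173.3]
```

View pics/m.png

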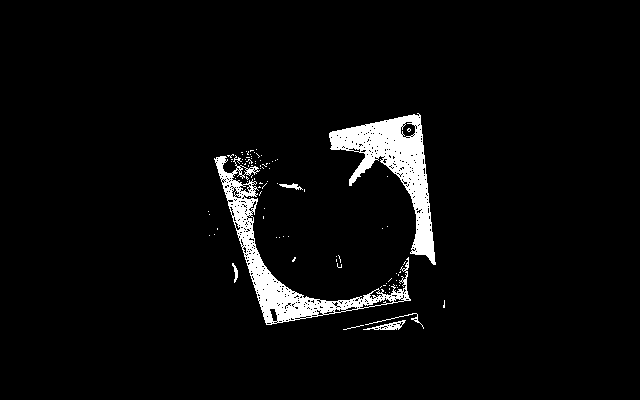

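```bash
python3 -c "
from h import *
shift(.6658,-.0500,.104)"
```

```text
t=2.10 tcp [ 0.5986 -0.0473  0.2696] head(x) 164.4 tilt 0.1 shift [-0.0657  0.0154  0.1655] | 0.179  j6 -1.575 gap 1.005 F [ 0.3 -0.6  0.1]
```

```bash
python3 -m inch '{"translation":[[-0.03,0.008,0.02],[-0.066,0.015,0.04],[-0.066,0.015,0.08],[-0.066,0.015,0.11],[-0.066,0.015,0.13],[-0.066,0.015,0.13],[-0.066,0.015,0.13]],"yaw":[0,0,0,0,0,0,0]}' 
python3 -c "
from h import *
for i in range(2):
  shift(.6658,-.0500,.104)
  for n in ('wrist','side'):
    c=viewer.camera(n);
    if i==0:save(c,n+'2.png')
c=viewer.camera('top');save(c,'top2.png')
"
```

```text
time: 2.8
tool_pos: [0.6666, -0.0497, 0.141]
tcp_rot: [-0.424, -3.113, -0.0]
ft_force: [-0.2, -0.7, -0.1]
finger_gap: 1.003
 t=2.80 tcp [ 0.6666 -0.0497  0.141 ] head(x) 164.5 tilt 0.01 shift [ 0.0007 -0.0005  0.037 ] | 0.037  j6 -1.552 gap 1.003 F [-0.2 -0.7 -0.1]
 t=2.90 tcp [ 0.6679 -0.0505  0.1427] head(x) 164.47 tilt 0.2 shift [ 0.0023 -0.0001  0.0387] | 0.039  j6 -1.552 gap 1.001 F [ 0.5  0.1 -0.1]
```

View pics/wrist2.png

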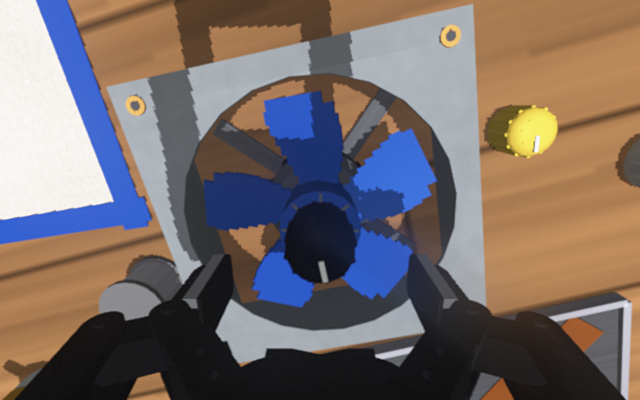

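View pics/side2.png

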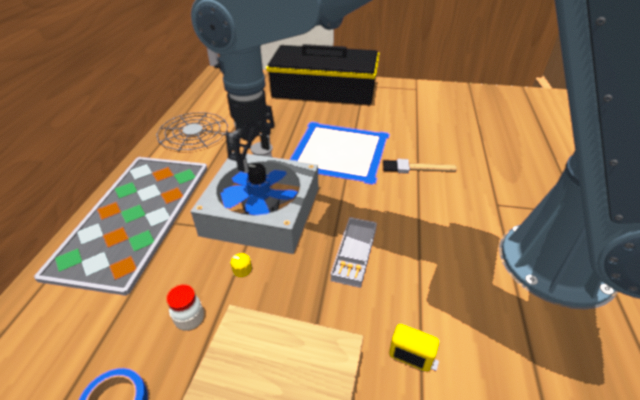

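Run:
```python
from h import *
c=viewer.camera('wrist')
print(onz(c,321,245,.121).round(4)); shift(.6658,-.05,.104)
for z in (.1,.138): print(np.round(proj(c,[.666,-.05,z]),1))
```

```text
[ 0.6712 -0.0515  0.121 ]
 t=3.10 tcp [ 0.6675 -0.0509  0.1419] head(x) 164.43 tilt 0.14 shift [0.002  0.0005 0.0379] | 0.038  j6 -1.552 gap 0.999 F [-0.9  0.1  0.2]
[321.  223.2]
[321.2 250. ]
```

```bash
python3 -m inch '{"translation":[[0,0,0.012],[0,0,0.026],[0,0,0.038],[0,0,0.038],[0,0,0.038],[0,0,0.038],[0,0,0.038],[0,0,0.038],[0,0,0.038]],"yaw":[0,0,0,0,0,0,0,0,0]}' -1
python3 -c "
from h import *
c=viewer.camera('wrist');save(c,'w3.png')
c=viewer.camera('side');save(c,'s3.png')"
```

```text
time: 4.0
tool_pos: [0.667, -0.0509, 0.1027]
tcp_rot: [0.425, 3.112, -0.0]
ft_force: [-0.2, 0.6, 0.2]
finger_gap: 1.003
```

View pics/w3.png

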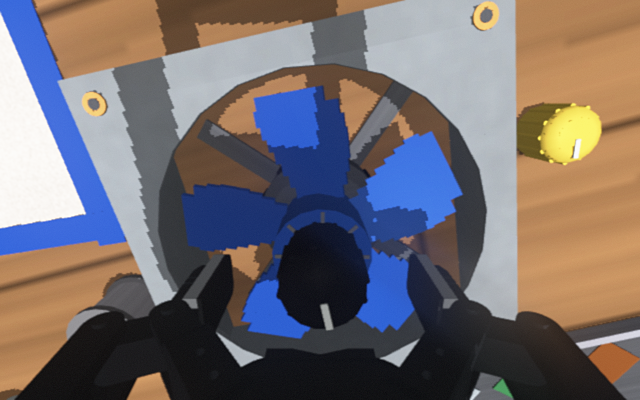

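Fingers stand symmetrically about the spinner (280–368 wide, centre ~(323,276)); closing.

```bash
python3 -m inch '{"translation":[[0,0,0],[0,0,0],[0,0,0],[0,0,0],[0,0,0],[0,0,0],[0,0,0],[0,0,0]],"yaw":[0,0,0,0,0,0,0,0]}' 1 40
python3 -c "
from h import *
c=viewer.camera('wrist');save(c,'w4.png')
shift(.667,-.051,.104)"
```

```text
time: 4.9
tool_pos: [0.6669, -0.0509, 0.1024]
tcp_rot: [0.426, 3.112, -0.0]
ft_force: [-0.2, -1.2, 1.9]
finger_gap: 0.468
 t=4.95 tcp [ 0.6669 -0.0509  0.1025] head(x) 164.43 tilt 0.02 shift [-0.0001 -0.0001 -0.0015] | 0.002  j6 -1.552 gap 0.469 F [-0.5 -0.6  2.2]
```

View pics/w4.png

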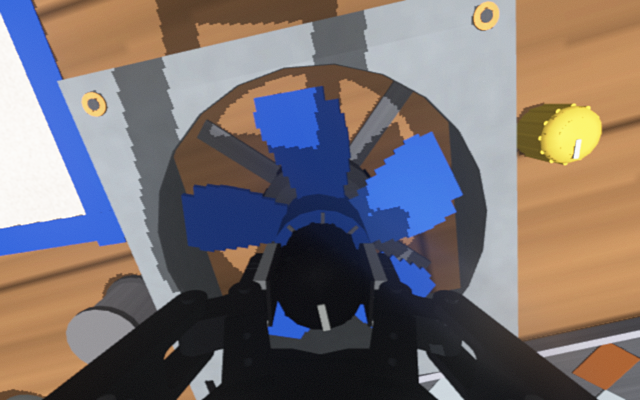

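```bash
python3 -m inch '{"translation":[[0,0,0],[0,0,0],[0,0,0],[0,0,0],[0,0,-0.0002],[0,0,-0.0005],[0,0,-0.0008],[0,0,-0.0008]],"yaw":[0.1,0.2,0.3,0.4,0.5,0.6,0.7,0.7]}'
python3 -c "
from h import *
shift(.667,-.051,.104)
c=viewer.camera('wrist');save(c,'w5.png')
shift(.667,-.051,.104)"
```

```text
time: 5.75
tool_pos: [0.6672, -0.0503, 0.1035]
tcp_rot: [1.468, 2.777, 0.002]
ft_force: [0.7, 2.1, 3.2]
finger_gap: 0.466
 t=5.75 tcp [ 0.6672 -0.0503  0.1035] head(x) 124.28 tilt 0.07 shift [-0.0004 -0.0006 -0.0005] | 0.001  j6 -0.851 gap 0.466 F [0.7 2.1 3.2]
 t=5.80 tcp [ 0.6672 -0.0504  0.1034] head(x) 124.45 tilt 0.06 shift [-0.0004 -0.0005 -0.0006] | 0.001  j6 -0.854 gap 0.47 F [1.4 2.9 2.2]
```

View pics/w5.png

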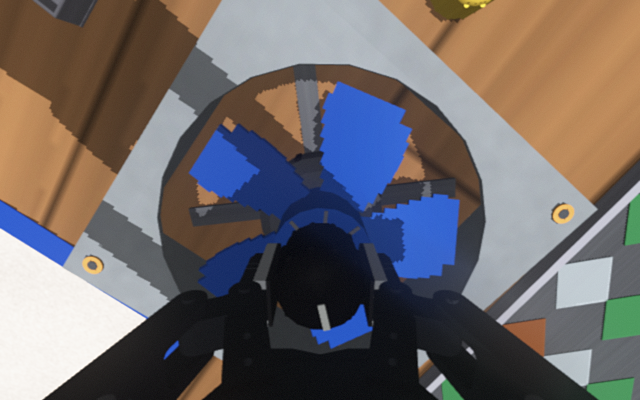

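The line turned with the gripper, with low forces. Next I'll follow the thread upward.

```bash
python3 -m inch '{"translation":[[0,0,-0.0003],[0,0,-0.0006],[0,0,-0.001],[0,0,-0.0013],[0,0,-0.0016],[0,0,-0.0019],[0,0,-0.0022],[0,0,-0.0026],[0,0,-0.0029],[0,0,-0.0032],[0,0,-0.0032],[0,0,-0.0032]],"yaw":[0.1,0.2,0.3,0.4,0.5,0.6,0.7,0.8,0.9,1.0,1.0,1.0]}'
python3 -c "
from h import *
c=viewer.camera('wrist');save(c,'w6.png')
shift(.667,-.051,.104)"
```

```text
time: 7.0
tool_pos: [0.6675, -0.0498, 0.1066]
tcp_rot: [-2.616, -1.738, -0.003]
ft_force: [3.7, 5.3, 2.1]
finger_gap: 0.466
 t=7.05 tcp [ 0.6675 -0.0498  0.1066] head(x) 67.21 tilt 0.13 shift [-0.0013 -0.      0.0026] | 0.003  j6 0.145 gap 0.464 F [2.9 5.2 1.7]
```

View pics/w6.png

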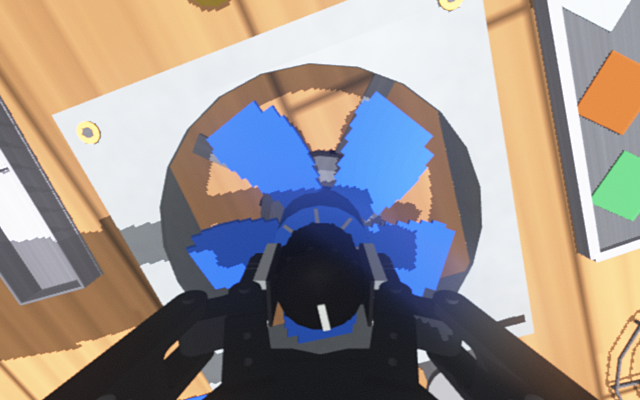

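```bash
python3 -m inch '{"translation":[[0,0,-0.0003],[0,0,-0.0006],[0,0,-0.001],[0,0,-0.0013],[0,0,-0.0016],[0,0,-0.0019],[0,0,-0.0022],[0,0,-0.0026],[0,0,-0.0029],[0,0,-0.0032],[0,0,-0.0034],[0,0,-0.0036]],"yaw":[0.1,0.2,0.3,0.4,0.5,0.6,0.7,0.8,0.9,1.0,1.1,1.2]}'
python3 -c "
from h import *
shift(.667,-.051,.104)"
```

```text
time: 8.25
tool_pos: [0.6683, -0.0499, 0.1103]
tcp_rot: [-3.14, 0.049, -0.005]
ft_force: [5.1, 4.7, 1.3]
finger_gap: 0.471
 t=8.25 tcp [ 0.6683 -0.0499  0.1103] head(x) -1.78 tilt 0.21 shift [-0.0012  0.0011  0.0063] | 0.007  j6 1.349 gap 0.471 F [5.1 4.7 1.3]
```

```bash
python3 -m inch '{"translation":[[0,0,0],[0,0,-0.001],[0,0,-0.002],[0,0,-0.004],[0,0,-0.004]],"yaw":[0.06,0.06,0.06,0.06,0.06]}'
python3 -c "
from h import *
c=viewer.camera('side');save(c,'s7.png')
shift(.667,-.051,.104)"
```

```text
time: 8.75
tool_pos: [0.668, -0.0504, 0.114]
tcp_rot: [-3.138, 0.137, -0.004]
ft_force: [3.6, 3.3, 0.3]
finger_gap: 0.473
 t=8.80 tcp [ 0.668  -0.0504  0.1141] head(x) -5.0 tilt 0.16 shift [-0.001   0.0007  0.0101] | 0.01  j6 1.405 gap 0.468 F [4.5 3.2 1.4]
```

```bash
python3 -m inch '{"translation":[[0,0,-0.005],[0,0,-0.015],[0,0,-0.03],[0,0,-0.05],[0,0,-0.07],[0,0,-0.08],[0,0,-0.08]],"yaw":[0,0,0,0,0,0,0]}'
python3 - <<'E'
from h import *
import pickle
t=pickle.load(open('top0.pkl','rb'));s=pickle.load(open('side0.pkl','rb'))
# tray corners subpixel from zooms: top zoom x8 origin (250,205); side zoom x4 origin (190,150)
T=[(100,75),(642,135),(622,340),(80,280)]; T=[(250+a/8-.4,205+b/8-.4) for a,b in T]
S=[(567,492),(640,272),(745,293),(690,512)]; S=[(190+a/4-.4,150+b/4-.4) for a,b in S]
P=np.array([onz(t,u,v,.024)[:2] for u,v in T]);Q=np.array([onz(s,u,v,.024)[:2] for u,v in S])
print(P.round(4).tolist(),P.mean(0).round(4));print(Q.round(4).tolist(),Q.mean(0).round(4))
shift(.4248,.0174,.12,-4.6)
c=viewer.camera('side');save(c,'s8.png')
E
```

```text
time: 9.5
tool_pos: [0.6679, -0.0514, 0.1968]
tcp_rot: [3.137, -0.141, 0.006]
ft_force: [0.8, 1.0, 0.1]
finger_gap: 0.469
[[0.4691, 0.129], [0.4501, -0.0402], [0.3865, -0.0337], [0.4052, 0.1343]] [0.4277 0.0474]
[[0.467, 0.1279], [0.4485, -0.036], [0.3874, -0.0288], [0.4044, 0.13]] [0.4268 0.0483]
 t=9.50 tcp [ 0.6679 -0.0514  0.1968] head(x) -5.15 tilt 0.24 shift [-0.2486 -0.0467  0.0758] | 0.264 ('yaw', np.float64(-0.0096)) j6 1.407 gap 0.469 F [0.8 1.  0.1]
```

View pics/s8.png

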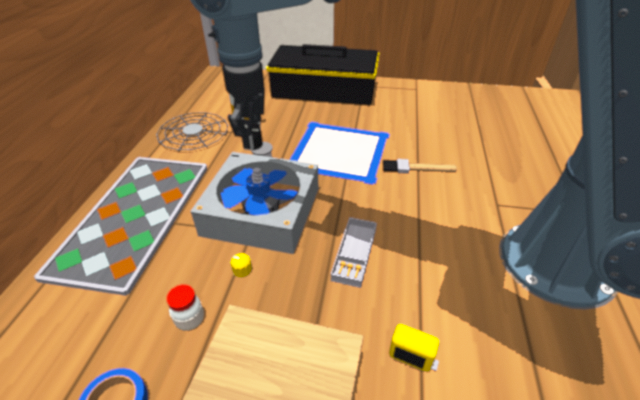

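```bash
python3 -m inch '{"translation":[[-0.035,-0.007,0],[-0.07,-0.014,0],[-0.105,-0.021,0],[-0.14,-0.028,0],[-0.175,-0.035,0.02],[-0.21,-0.042,0.04],[-0.24,-0.048,0.06],[-0.249,-0.049,0.076],[-0.249,-0.049,0.076],[-0.249,-0.049,0.076]],"yaw":[0,0,0,0,0,0.02,0.02,0.02,0.02,0.02]}'
python3 -c "
from h import *
shift(.424,.020,.0065,-6.4)
c=viewer.camera('wrist');save(c,'w9.png')
c=viewer.camera('side');save(c,'s9.png')
cv2.imwrite('pics/s9z.png',cv2.resize(c['pixels'][130:290,280:440,::-1],None,fx=3.7,fy=3.7,interpolation=2))
"
```

```text
time: 10.55
tool_pos: [0.4234, 0.0203, 0.1179]
tcp_rot: [-3.137, 0.173, 0.001]
ft_force: [-0.9, -0.4, 0.4]
finger_gap: 0.464
 t=10.55 tcp [0.4234 0.0203 0.1179] head(x) -6.31 tilt 0.03 shift [0.0007 0.0002 0.1114] | 0.111 ('yaw', np.float64(0.0015)) j6 1.447 gap 0.464 F [-0.9 -0.4  0.4]
```

View pics/w9.png

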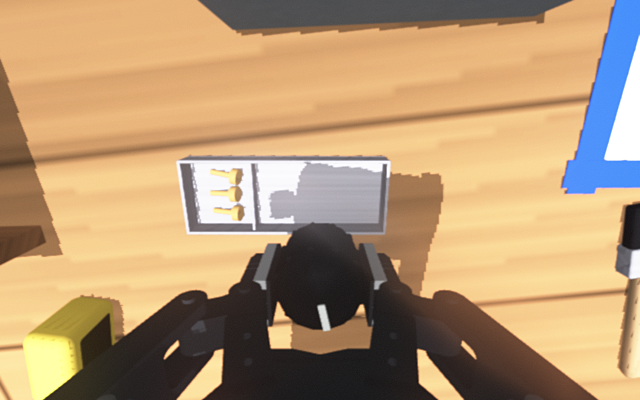

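View pics/s9z.png

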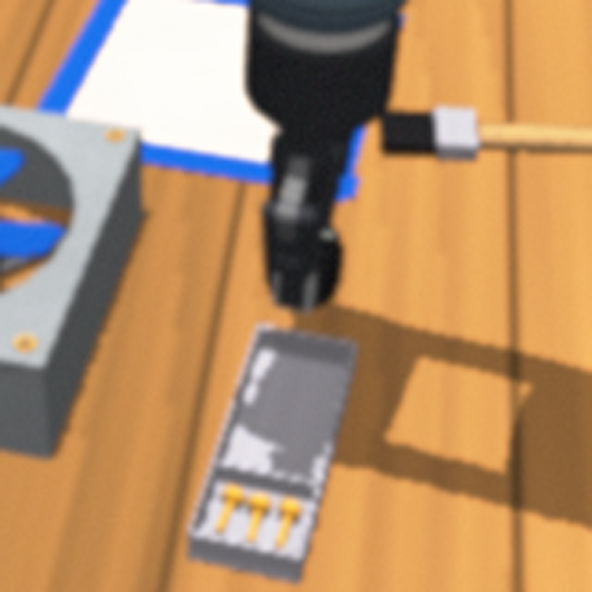

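Run:
```python
from h import *
c=viewer.camera('wrist')
P=np.array([onz(c,u,v,.024)[:2] for u,v in [(178,159),(390,157),(384,234),(188,235)]]);print(P.round(4).tolist(),P.mean(0).round(4))
```

```text
[[0.473, 0.127], [0.4561, -0.0401], [0.3903, -0.0323], [0.4079, 0.1349]] [0.4318 0.0474]
```

```bash
python3 -m inch '{"translation":[[0.0035,0.0005,0.02],[0.0035,0.0005,0.045],[0.0035,0.0005,0.07],[0.0035,0.0005,0.09],[0.0035,0.0005,0.1],[0.0035,0.0005,0.105],[0.0035,0.0005,0.105]],"yaw":[0,0,0,0,0,0,0]}'
python3 -c "
from h import *
shift(.427,.0195,.0065,-6.4)
c=viewer.camera('side');save(c,'s10.png')
cv2.imwrite('pics/s10z.png',cv2.resize(c['pixels'][150:290,290:430,::-1],None,fx=4,fy=4,interpolation=2))
c=viewer.camera('wrist');save(c,'w10.png')
"
```

```text
time: 11.4
tool_pos: [0.4271, 0.0193, 0.013]
tcp_rot: [3.137, -0.173, -0.0]
ft_force: [0.4, -0.6, -0.6]
finger_gap: 0.464
 t=11.40 tcp [0.4271 0.0193 0.013 ] head(x) -6.32 tilt 0.0 shift [-0.0001 -0.0002  0.0065] | 0.006 ('yaw', np.float64(0.0014)) j6 1.447 gap 0.464 F [ 0.4 -0.6 -0.6]
```

View pics/s10z.png

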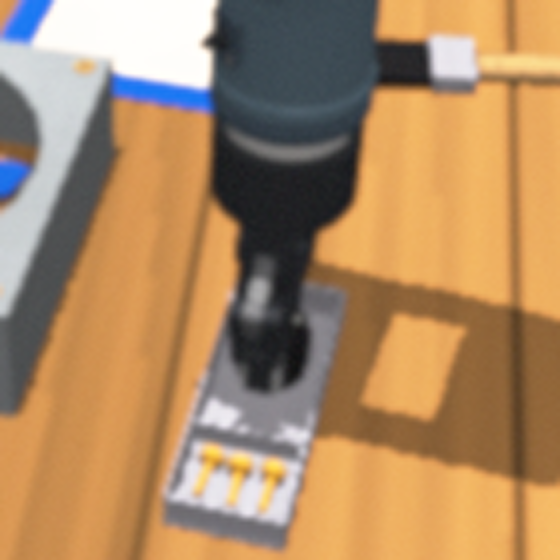

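View pics/w10.png

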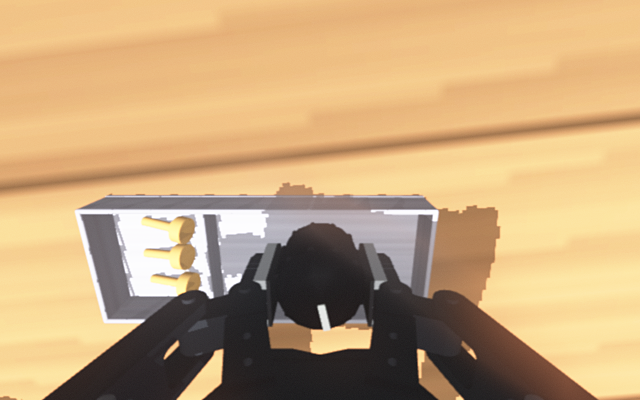

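```bash
python3 -m inch '{"translation":[[0,0,0.003],[0,0,0.006],[0,0,0.006]],"yaw":[0,0,0]}'
python3 -m inch '{"translation":[[0,0,0.001],[0,0,0.001]],"yaw":[0,0]}'
```

```text
time: 11.8
tool_pos: [0.4266, 0.0195, 0.0068]
tcp_rot: [-3.137, 0.173, 0.0]
ft_force: [0.6, 0.8, -0.3]
finger_gap: 0.462
time: 12.0
tool_pos: [0.4266, 0.0195, 0.0059]
tcp_rot: [-3.137, 0.173, 0.0]
ft_force: [-0.8, -0.3, 0.3]
finger_gap: 0.467
```

```bash
python3 -m inch '{"translation":[[0,0,0.001],[0,0,0.001]],"yaw":[0,0]}'
python3 -m inch '{"translation":[[0,0,0.001],[0,0,0.001]],"yaw":[0,0]}'
```

```text
time: 12.2
tool_pos: [0.4268, 0.0195, 0.0051]
tcp_rot: [3.137, -0.173, 0.0]
ft_force: [-1.6, 1.2, 3.6]
finger_gap: 0.468
time: 12.4
tool_pos: [0.427, 0.0194, 0.0047]
tcp_rot: [3.137, -0.173, -0.0]
ft_force: [-4.5, 0.8, 13.2]
finger_gap: 0.467
```

```bash
python3 -m inch '{"translation":[[0,0,-0.0005],[0,0,-0.0005],[0,0,-0.0005],[0,0,-0.0005],[0,0,-0.0005]],"yaw":[0,0,0,0,0]}' -0.25
python3 -m inch '{"translation":[[0,0,-0.01],[0,0,-0.03],[0,0,-0.06],[0,0,-0.1],[0,0,-0.13],[0,0,-0.13]],"yaw":[0,0,0,0,0,0]}'
python3 -c "
from h import *
c=viewer.camera('wrist');save(c,'w11.png')
P=np.array([onz(c,u,v,.024)[:2] for u,v in [(178,159),(390,157),(384,234),(188,235)]])
import pickle;pickle.dump(c,open('w11.pkl','wb'))
c=viewer.camera('top');save(c,'t11.png')
"
```

```text
time: 12.9
tool_pos: [0.4265, 0.0195, 0.0043]
tcp_rot: [-3.137, 0.173, 0.0]
ft_force: [-0.2, -0.4, -0.3]
finger_gap: 0.624
time: 13.5
tool_pos: [0.43, 0.0188, 0.1394]
tcp_rot: [3.135, -0.173, 0.015]
ft_force: [1.2, -1.2, 0.2]
finger_gap: 0.624
```

View pics/w11.png

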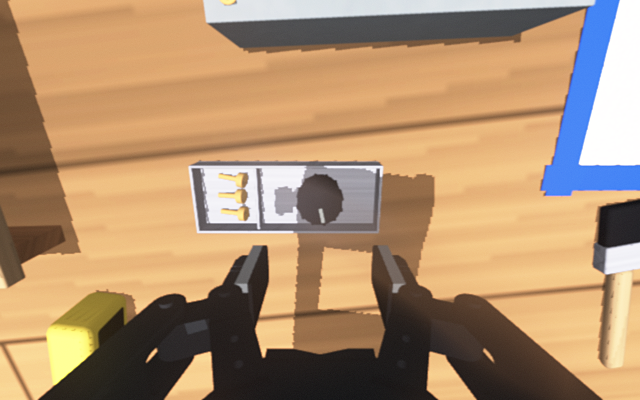

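View pics/t11.png

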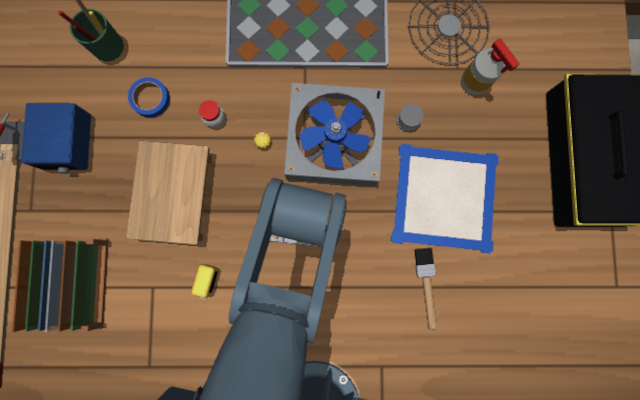

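Spinner stands upright in the large bay at (320,200), with the screws at left. Next I'll turn the gripper across the tray.

Run:
```python
from h import *
import pickle
c=pickle.load(open('w11.pkl','rb'))
P=np.array([onz(c,u,v,.024)[:2] for u,v in [(190,165),(382,164),(379,233),(196,233)]]);print(P.round(4).tolist(),P.mean(0).round(4))
d=P[0]-P[1]+P[3]-P[2];print(np.degrees(np.arctan2(d[1],d[0])))
shift(.430,.048,.12,83.6)
```

```text
[[0.4703, 0.1268], [0.4529, -0.0387], [0.3884, -0.0327], [0.4072, 0.1363]] [0.4297 0.0479]
83.83352405238881
 t=13.60 tcp [0.4272 0.0194 0.1354] head(x) -6.31 tilt 0.14 shift [-0.0004 -0.0288  0.0154] | 0.033 ('yaw', np.float64(-1.5693)) j6 1.447 gap 0.624 F [-0.4  0.1  0.2]
```

```bash
python3 -m inch '{"translation":[[0,-0.01,0],[0,-0.02,0],[0,-0.031,0.005],[0,-0.031,0.01],[0,-0.031,0.015],[0,-0.031,0.015],[0,-0.031,0.015],[0,-0.031,0.015],[0,-0.031,0.015],[0,-0.031,0.015],[0,-0.031,0.015],[0,-0.031,0.015]],"yaw":[-0.14,-0.28,-0.42,-0.56,-0.7,-0.84,-0.98,-1.12,-1.26,-1.4,-1.54,-1.57]}' -1
python3 -m inch '{"translation":[[0,0,0],[0,0,0]],"yaw":[0,0]}'
python3 -c "
from h import *
c=viewer.camera('wrist');save(c,'w12.png')
import pickle;pickle.dump(c,open('w12.pkl','wb'))
shift(.430,.051,.0,83.7)
"
```

```text
time: 14.8
tool_pos: [0.4286, 0.0505, 0.1178]
tcp_rot: [-2.335, -2.098, 0.004]
ft_force: [-0.6, -0.5, 0.2]
finger_gap: 1.0
time: 15.0
tool_pos: [0.4292, 0.0504, 0.1184]
tcp_rot: [-2.341, -2.092, 0.002]
ft_force: [0.2, 0.2, 0.3]
finger_gap: 1.005
 t=15.05 tcp [0.4294 0.0504 0.1186] head(x) 83.58 tilt 0.1 shift [0.0007 0.0007 0.1186] | 0.119 ('yaw', np.float64(-0.0021)) j6 -0.047 gap 0.999 F [ 0.9 -0.4 -0.5]
```

View pics/w12.png

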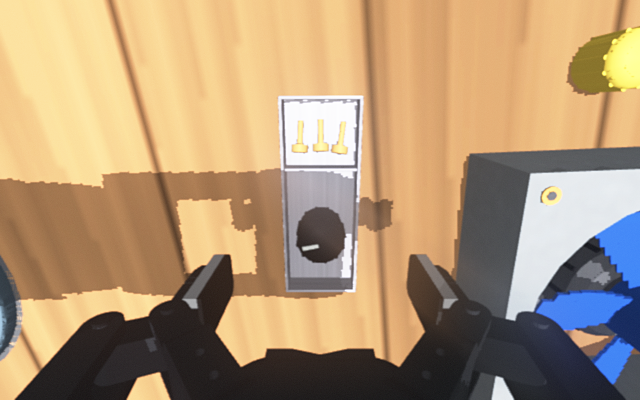

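```bash
python3 -m inch '{"translation":[[0,0,0.03],[0,0,0.06],[0,0,0.085],[0,0,0.1],[0,0,0.108],[0,0,0.108]],"yaw":[0,0,0,0,0,0]}'
python3 -m inch '{"translation":[[0,0,0.006],[0,0,0.013],[0,0,0.013]],"yaw":[0,0,0]}'
python3 -c "
from h import *
c=viewer.camera('wrist');save(c,'w13.png')
c=viewer.camera('side');save(c,'s13.png')
cv2.imwrite('pics/s13z.png',cv2.resize(c['pixels'][150:290,290:430,::-1],None,fx=4,fy=4,interpolation=2))
shift(.430,.051,.0,83.7)
"
```

```text
time: 15.65
tool_pos: [0.4291, 0.0504, 0.0104]
tcp_rot: [-2.34, -2.093, 0.003]
ft_force: [0.2, -0.6, 0.6]
finger_gap: 1.0
time: 15.95
tool_pos: [0.4298, 0.0503, -0.0019]
tcp_rot: [-2.341, -2.095, 0.0]
ft_force: [-1.2, -0.2, 0.3]
finger_gap: 0.999
 t=16.05 tcp [ 0.4301  0.0503 -0.0015] head(x) 83.64 tilt 0.01 shift [ 0.0007 -0.0002 -0.0015] | 0.002 ('yaw', np.float64(-0.0011)) j6 -0.048 gap 0.997 F [-0.8 -0.3 -0.1]
```

View pics/w13.png

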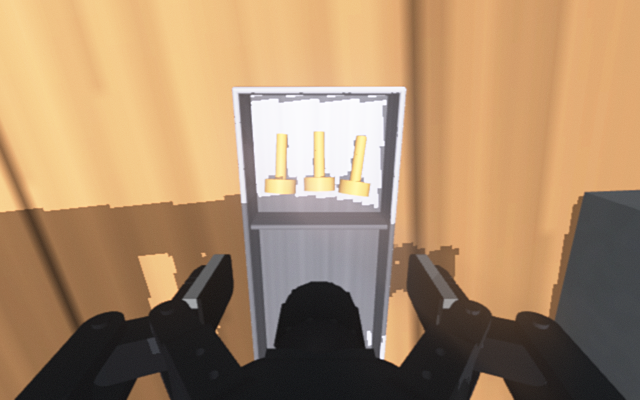

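View pics/s13z.png

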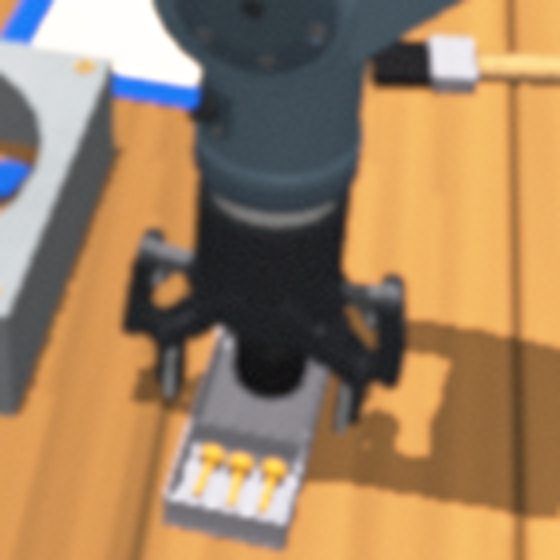

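```bash
python3 -m inch '{"translation":[[0,0,0.002],[0,0,0.002],[0,0,0.002],[0,0,0.002],[0,0,0.002],[0,0,0.002],[0,0,0.002]],"yaw":[0,0,0,0,0,0,0]}' 1 60
python3 -c "
from h import *
c=viewer.camera('wrist');save(c,'w14.png')
c=viewer.camera('side');save(c,'s14.png')
cv2.imwrite('pics/s14z.png',cv2.resize(c['pixels'][150:290,290:430,::-1],None,fx=4,fy=4,interpolation=2))
shift(.430,.051,.0,83.7)
"
```

```text
time: 16.75
tool_pos: [0.4303, 0.0503, -0.0033]
tcp_rot: [2.341, 2.095, 0.0]
ft_force: [-0.6, 0.3, 5.6]
finger_gap: 0.739
 t=16.85 tcp [ 0.4303  0.0503 -0.0033] head(x) 83.64 tilt 0.02 shift [ 0.0007 -0.0004 -0.0033] | 0.003 ('yaw', np.float64(-0.001)) j6 -0.048 gap 0.737 F [-0.9 -0.9  5.5]
```

View pics/s14z.png

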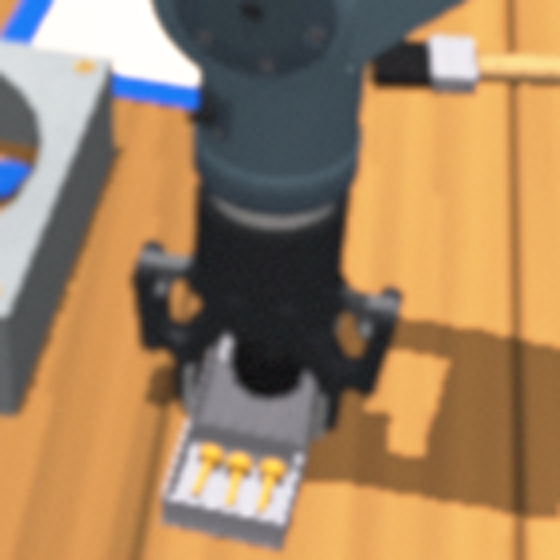

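Tray gripped (gap ≈63 mm). Lifting it gently.

```bash
python3 -m inch '{"translation":[[0,0,-0.002],[0,0,-0.006],[0,0,-0.012],[0,0,-0.02],[0,0,-0.02]],"yaw":[0,0,0,0,0]}'
python3 -c "
from h import *
c=viewer.camera('wrist');save(c,'w15.png')
c=viewer.camera('side');save(c,'s15.png')
cv2.imwrite('pics/s15z.png',cv2.resize(c['pixels'][130:290,290:450,::-1],None,fx=3.7,fy=3.7,interpolation=2))
shift(.430,.051,.0,83.7)
"
```

```text
time: 17.35
tool_pos: [0.4311, 0.0502, 0.0176]
tcp_rot: [2.34, 2.094, 0.002]
ft_force: [0.6, 0.0, -2.7]
finger_gap: 0.737
 t=17.45 tcp [0.4305 0.0502 0.0168] head(x) 83.65 tilt 0.06 shift [ 0.0007 -0.0006  0.0168] | 0.017 ('yaw', np.float64(-0.001)) j6 -0.048 gap 0.736 F [-0.5  0.4 -3.2]
```

View pics/s15z.png

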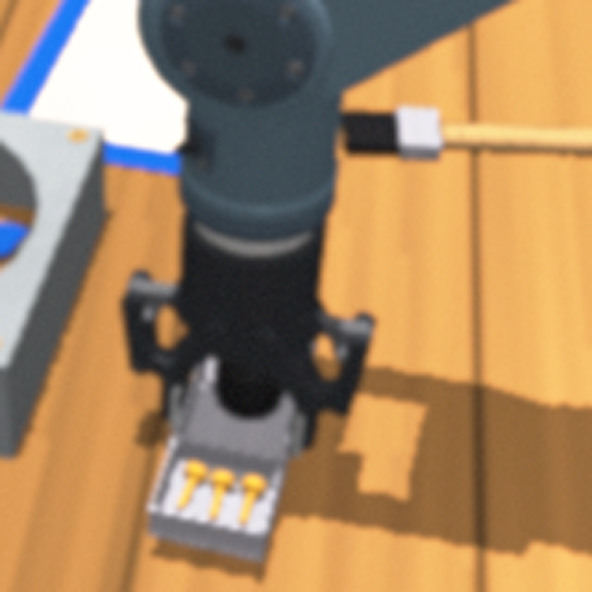

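View pics/w15.png

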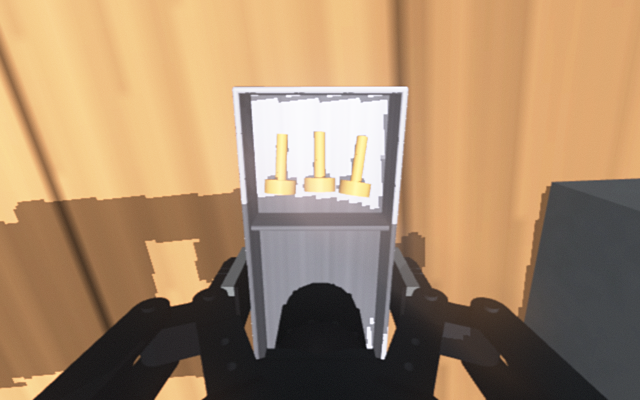

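```bash
python3 -m inch '{"translation":[[0,0,-0.01],[0,0,-0.025],[0,0,-0.045],[0,0,-0.065],[0,0,-0.085],[0,0,-0.105],[0,0,-0.118],[0,0,-0.122],[0,0,-0.122]],"yaw":[0,0,0,0,0,0,0,0,0]}'
python3 -m inch '{"translation":[[0.01,0.001,0],[0.035,0.005,0],[0.065,0.01,0],[0.095,0.017,0],[0.125,0.022,0],[0.155,0.027,0],[0.185,0.033,0],[0.215,0.039,0],[0.245,0.044,0],[0.27,0.049,0],[0.29,0.053,0],[0.3,0.055,0]],"yaw":[-0.05,-0.15,-0.28,-0.42,-0.56,-0.7,-0.84,-0.98,-1.12,-1.26,-1.38,-1.48]}'
python3 -c "
from h import *
shift(.5185,.348,.08,174.7)
c=viewer.camera('side');save(c,'s16.png')
"
```

```text
time: 18.35
tool_pos: [0.4303, 0.0503, 0.139]
tcp_rot: [2.34, 2.094, 0.001]
ft_force: [0.5, 0.1, -3.9]
finger_gap: 0.735
time: 19.55
tool_pos: [0.517, 0.3446, 0.1364]
tcp_rot: [-0.303, -3.125, 0.001]
ft_force: [0.5, 0.3, -3.4]
finger_gap: 0.735
 t=19.55 tcp [0.517  0.3446 0.1364] head(x) 168.92 tilt 0.14 shift [-0.0009  0.0037  0.0564] | 0.057 ('yaw', np.float64(-0.1009)) j6 -0.981 gap 0.735 F [ 0.5  0.3 -3.4]
```

View pics/s16.png

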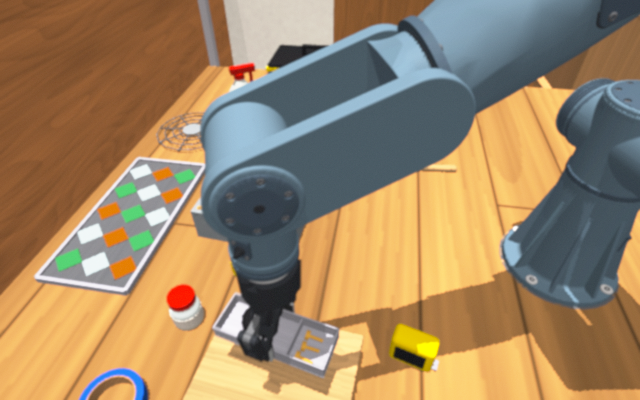

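```bash
python3 -m inch '{"translation":[[-0.001,0.004,0.0],[-0.001,0.004,0.01],[-0.001,0.004,0.025],[-0.001,0.004,0.04],[-0.001,0.004,0.05],[-0.001,0.004,0.058],[-0.001,0.004,0.061],[-0.001,0.004,0.061]],"yaw":[-0.05,-0.1,-0.1,-0.1,-0.1,-0.1,-0.1,-0.1]}'
python3 -c "
from h import *
shift(.5185,.348,.0667,174.7)
c=viewer.camera('side');save(c,'s17.png')
c=viewer.camera('wrist');save(c,'w17.png')
"
```

```text
time: 20.4
tool_pos: [0.5196, 0.3459, 0.0769]
tcp_rot: [-0.16, -3.137, 0.001]
ft_force: [0.2, -0.6, -2.8]
finger_gap: 0.734
 t=20.40 tcp [0.5196 0.3459 0.0769] head(x) 174.14 tilt 0.04 shift [0.0013 0.002  0.0102] | 0.01 ('yaw', np.float64(-0.0097)) j6 -1.071 gap 0.734 F [ 0.2 -0.6 -2.8]
```

View pics/s17.png

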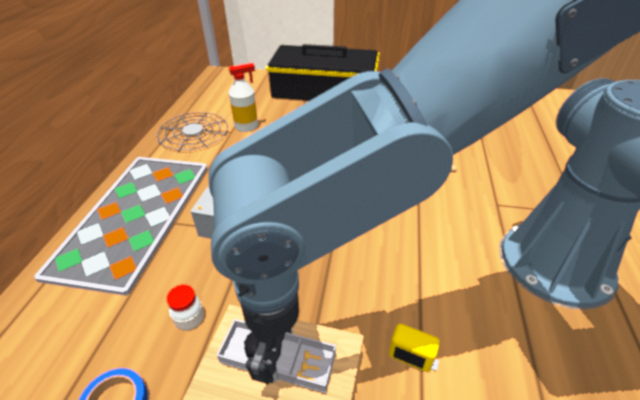

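View pics/w17.png

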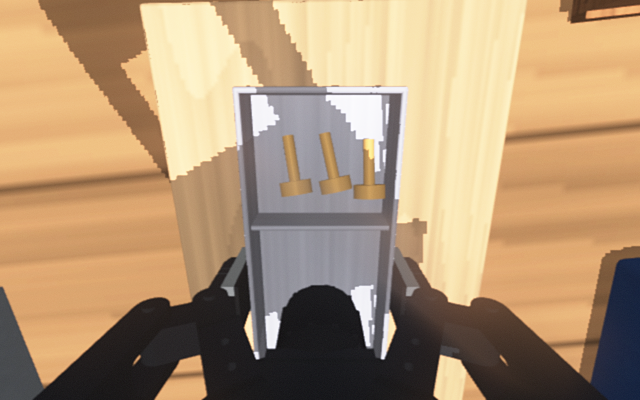

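```bash
python3 -m inch '{"translation":[[0,0,0.003],[0,0,0.006],[0,0,0.007],[0,0,0.007]],"yaw":[0,0,0,0]}'
python3 -m inch '{"translation":[[0,0,0.001],[0,0,0.001]],"yaw":[0,0]}'
python3 -m inch '{"translation":[[0,0,0.001],[0,0,0.001]],"yaw":[0,0]}'
```

```text
time: 20.9
tool_pos: [0.5195, 0.346, 0.0701]
tcp_rot: [-0.16, -3.137, 0.0]
ft_force: [-0.9, 0.1, -3.7]
finger_gap: 0.733
time: 21.1
tool_pos: [0.5197, 0.3461, 0.0693]
tcp_rot: [-0.16, -3.137, 0.0]
ft_force: [0.3, 0.7, -3.6]
finger_gap: 0.737
time: 21.3
tool_pos: [0.5197, 0.346, 0.0683]
tcp_rot: [-0.16, -3.137, 0.0]
ft_force: [0.5, 0.2, -2.5]
finger_gap: 0.733
```

```bash
python3 -m inch '{"translation":[[0,0,0.001],[0,0,0.001]],"yaw":[0,0]}'
python3 -m inch '{"translation":[[0,0,0.0007],[0,0,0.0007]],"yaw":[0,0]}'
```

```text
time: 21.5
tool_pos: [0.5197, 0.346, 0.0672]
tcp_rot: [-0.16, -3.137, 0.0]
ft_force: [-0.2, -0.1, -4.0]
finger_gap: 0.737
time: 21.7
tool_pos: [0.5198, 0.3461, 0.0668]
tcp_rot: [0.16, 3.137, 0.0]
ft_force: [0.1, 0.1, -2.7]
finger_gap: 0.741
```

```bash
python3 -m inch '{"translation":[[0,0,0.0007],[0,0,0.0007]],"yaw":[0,0]}'
python3 -m inch '{"translation":[[0,0,0.0007],[0,0,0.0007]],"yaw":[0,0]}'
```

```text
time: 21.9
tool_pos: [0.5198, 0.3461, 0.0668]
tcp_rot: [0.16, 3.137, -0.0]
ft_force: [-3.4, -2.6, 5.2]
finger_gap: 0.734
time: 22.1
tool_pos: [0.5198, 0.3461, 0.0668]
tcp_rot: [0.16, 3.137, -0.0]
ft_force: [-5.5, -3.3, 9.7]
finger_gap: 0.731
```

Tray is in contact with the board (force up 10 N, arm stopped). Releasing and rising.

```bash
python3 -m inch '{"translation":[[0,0,-0.001],[0,0,-0.001],[0,0,-0.001],[0,0,-0.001],[0,0,-0.001],[0,0,-0.001]],"yaw":[0,0,0,0,0,0]}' -1
python3 -m inch '{"translation":[[0,0,-0.01],[0,0,-0.03],[0,0,-0.07],[0,0,-0.11],[0,0,-0.15],[0,0,-0.17],[0,0,-0.17]],"yaw":[0,0,0,0,0,0,0]}'
python3 -c "
from h import *
c=viewer.camera('wrist');save(c,'w18.png')
c=viewer.camera('side');save(c,'s18.png')
shift(.6675,-.0505,.24)
"
```

```text
time: 22.7
tool_pos: [0.5198, 0.346, 0.0662]
tcp_rot: [-0.16, -3.137, 0.0]
ft_force: [0.2, -0.5, -0.0]
finger_gap: 1.002
time: 23.4
tool_pos: [0.5219, 0.3471, 0.2418]
tcp_rot: [0.159, 3.13, 0.006]
ft_force: [-0.3, 1.6, -0.3]
finger_gap: 1.001
 t=23.50 tcp [0.5197 0.3461 0.2366] head(x) 174.17 tilt 0.04 shift [-0.1874 -0.3795 -0.0034] | 0.423  j6 -1.071 gap 0.999 F [ 0.6 -0.8  0.8]
```

View pics/w18.png

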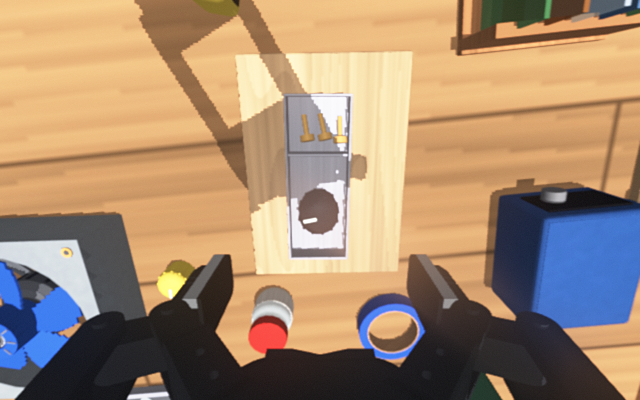

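View pics/s18.png

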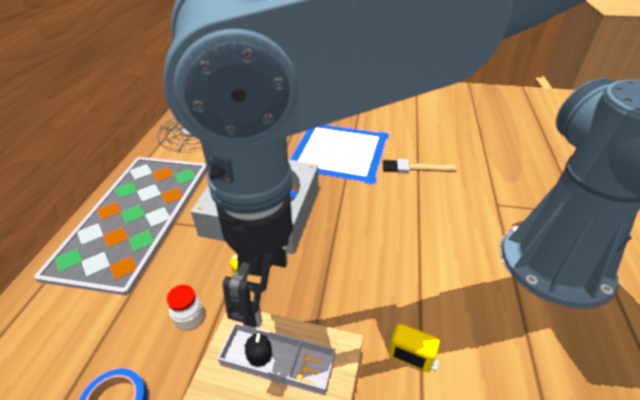

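Tray stands on the board with the spinner at (319,210) and three screws in it. Moving over the wheel.

```bash
python3 -m inch '{"translation":[[-0.019,-0.038,0],[-0.038,-0.077,0],[-0.057,-0.115,0],[-0.076,-0.154,0],[-0.095,-0.192,0],[-0.114,-0.231,0],[-0.133,-0.269,0],[-0.152,-0.308,0],[-0.171,-0.346,0],[-0.187,-0.380,0],[-0.187,-0.380,0],[-0.187,-0.380,0]],"yaw":[0,0,0,0,0,0,0,0,0,0,0,0]}'
python3 -c "
from h import *
c=viewer.camera('wrist');save(c,'w19.png')
import pickle;pickle.dump(c,open('w19.pkl','wb'))
shift(.6675,-.0505,.076)
for z in (.1,.1285): print(np.round(proj(c,[.6675,-.0505,z]),1))
cv2.imwrite('pics/w19z.png',cv2.resize(c['pixels'][150:300,250:410,::-1],None,fx=4,fy=4,interpolation=2))
"
```

```text
time: 24.7
tool_pos: [0.6661, -0.0516, 0.2337]
tcp_rot: [-0.163, -3.133, -0.002]
ft_force: [0.1, 0.7, -0.2]
finger_gap: 1.0
 t=24.75 tcp [ 0.6661 -0.0505  0.2341] head(x) 174.14 tilt 0.22 shift [-0.002  -0.      0.1581] | 0.158  j6 -1.722 gap 0.999 F [ 0.3 -0.6  0. ]
[321.4 191. ]
[321.6 199.9]
```

View pics/w19z.png

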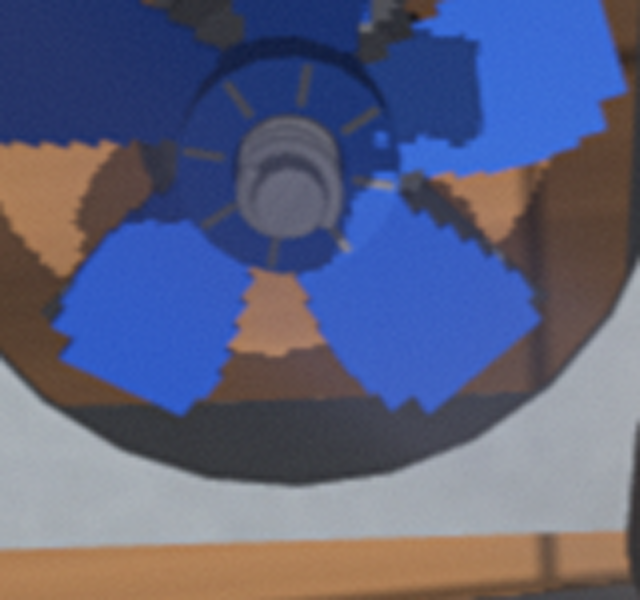

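```bash
python3 -m inch '{"translation":[[-0.001,0,0.04],[-0.001,0,0.08],[-0.001,0,0.11],[-0.001,0,0.13],[-0.001,0,0.14],[-0.001,0,0.14]],"yaw":[0,0,0,0,0,0]}'
python3 -c "
from h import *
c=viewer.camera('wrist');save(c,'w20.png')
c=viewer.camera('side');save(c,'s20.png')
cv2.imwrite('pics/s20z.png',cv2.resize(c['pixels'][100:250,180:330,::-1],None,fx=4,fy=4,interpolation=2))
shift(.6675,-.0505,.076)
"
```

```text
time: 25.35
tool_pos: [0.6666, -0.0494, 0.0944]
tcp_rot: [-0.157, -3.134, -0.001]
ft_force: [0.5, 0.5, -0.7]
finger_gap: 1.003
 t=25.45 tcp [ 0.6687 -0.0504  0.0973] head(x) 174.22 tilt 0.07 shift [ 0.0012 -0.0002  0.0213] | 0.021  j6 -1.722 gap 1.0 F [0.6 0.1 1.3]
```

View pics/w20.png

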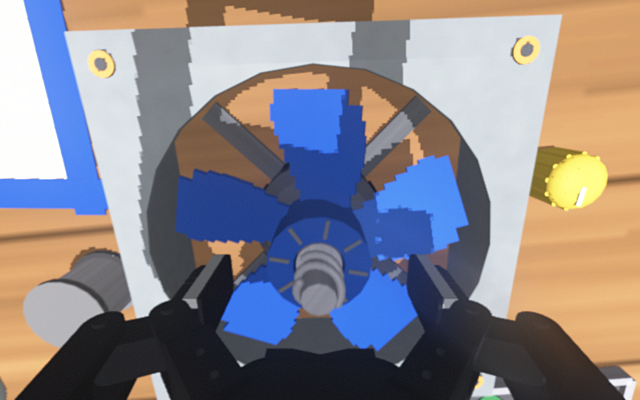

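View pics/s20z.png

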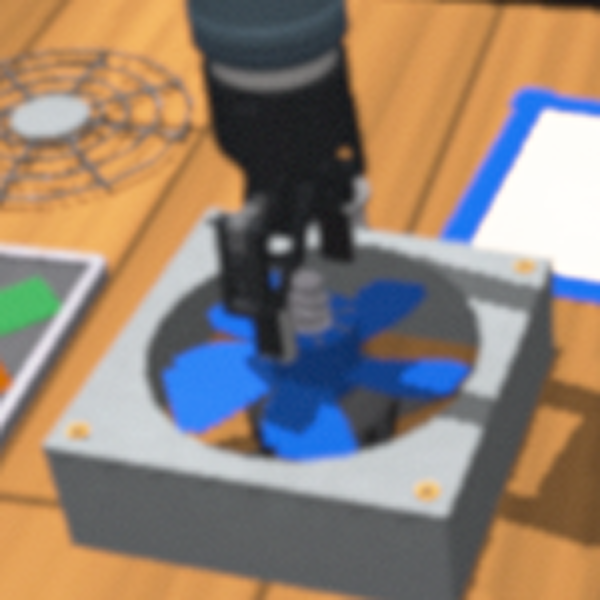

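```bash
python3 -m inch '{"translation":[[0,0,0.007],[0,0,0.014],[0,0,0.019],[0,0,0.021],[0,0,0.021]],"yaw":[0,0,0,0,0]}'
python3 -m inch '{"translation":[[0,0,0],[0,0,0],[0,0,0],[0,0,0],[0,0,0],[0,0,0],[0,0,0]],"yaw":[0,0,0,0,0,0,0]}' 1 50
python3 -c "
from h import *
c=viewer.camera('wrist');save(c,'w21.png')
shift(.6675,-.0505,.076)
"
```

```text
time: 25.95
tool_pos: [0.6678, -0.051, 0.0747]
tcp_rot: [-0.16, -3.137, -0.0]
ft_force: [-1.2, 0.2, -0.7]
finger_gap: 0.997
time: 26.65
tool_pos: [0.6687, -0.0514, 0.076]
tcp_rot: [0.16, 3.136, -0.001]
ft_force: [-0.3, -1.8, 5.1]
finger_gap: 0.626
 t=26.70 tcp [ 0.6687 -0.0515  0.076 ] head(x) 174.16 tilt 0.09 shift [ 0.0013  0.0008 -0.    ] | 0.002  j6 -1.722 gap 0.625 F [ 0.  -2.7  5. ]
```

View pics/w21.png

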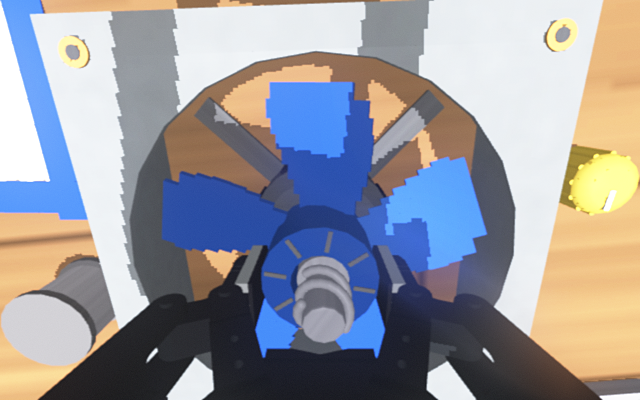

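```bash
python3 -m inch '{"translation":[[0,0,-0.003],[0,0,-0.008],[0,0,-0.016],[0,0,-0.016]],"yaw":[0,0,0,0]}'
python3 -m inch '{"translation":[[0,0,-0.01],[0,0,-0.02],[0,0,-0.03],[0,0,-0.04],[0,0,-0.06],[0,0,-0.08],[0,0,-0.1],[0,0,-0.12],[0,0,-0.12]],"yaw":[0,0,0,0,0,0,0,0,0]}'
python3 -c "
from h import *
c=viewer.camera('wrist');save(c,'w22.png')
c=viewer.camera('side');save(c,'s22.png')
shift(.515,-.3375,.1)
"
```

```text
time: 27.1
tool_pos: [0.6688, -0.051, 0.0925]
tcp_rot: [0.159, 3.136, -0.0]
ft_force: [0.2, -0.4, -1.4]
finger_gap: 0.623
time: 28.0
tool_pos: [0.6702, -0.0515, 0.216]
tcp_rot: [0.159, 3.13, -0.002]
ft_force: [0.4, 0.2, -1.0]
finger_gap: 0.619
 t=28.10 tcp [ 0.6683 -0.0511  0.2117] head(x) 174.17 tilt 0.06 shift [ 0.1235 -0.3005  0.1117] | 0.344  j6 -1.722 gap 0.623 F [-0.6  0.  -1.8]
```

View pics/s22.png

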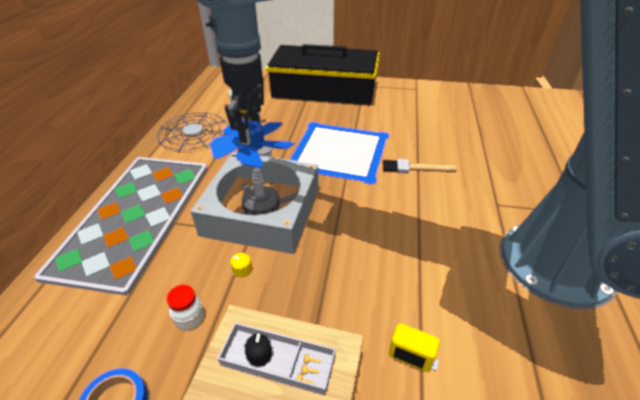

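View pics/w22.png

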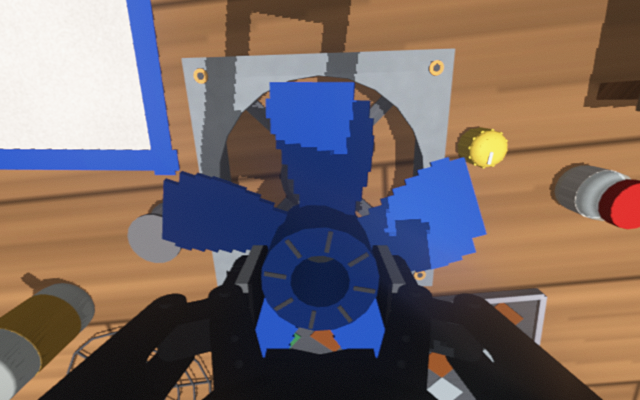

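```bash
python3 -m inch '{"translation":[[0.012,-0.03,0],[0.025,-0.061,0],[0.038,-0.092,0],[0.05,-0.122,0],[0.062,-0.152,0],[0.075,-0.183,0],[0.088,-0.214,0],[0.1,-0.245,0.02],[0.113,-0.276,0.05],[0.1225,-0.3,0.08],[0.1225,-0.3,0.11],[0.1225,-0.3,0.11]],"yaw":[0,0,0,0,0,0,0,0,0,0,0,0]}'
python3 -c "
from h import *
c=viewer.camera('top');save(c,'t23.png')
c=viewer.camera('side');save(c,'s23.png')
c=viewer.camera('wrist');save(c,'w23.png')
shift(.516,-.3373,.022)
"
```

```text
time: 29.3
tool_pos: [0.5116, -0.3345, 0.0948]
tcp_rot: [-0.162, -3.128, -0.012]
ft_force: [-0.6, 1.1, -2.5]
finger_gap: 0.623
 t=29.45 tcp [ 0.5162 -0.3368  0.1018] head(x) 174.2 tilt 0.01 shift [ 0.0002 -0.0005  0.0798] | 0.08  j6 -2.24 gap 0.618 F [ 0.7 -0.7 -1. ]
```

View pics/w23.png

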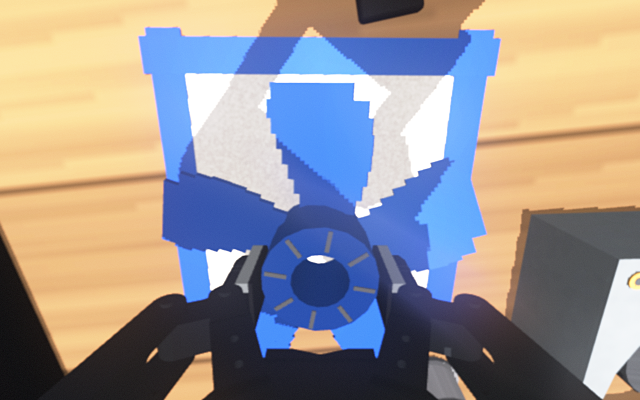

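View pics/s23.png

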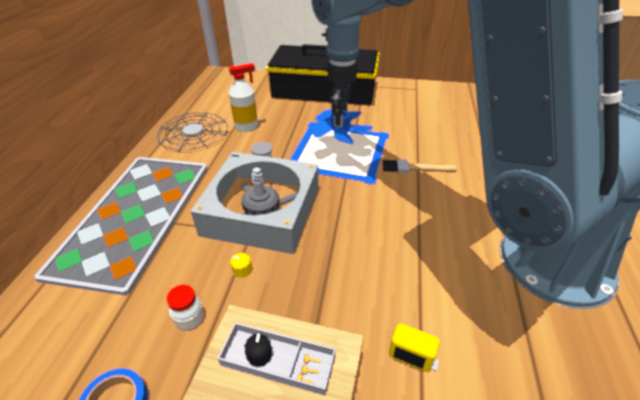

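Wheel hangs level and central over the paper. Lowering.

```bash
python3 -m inch '{"translation":[[0,0,0.02],[0,0,0.04],[0,0,0.06],[0,0,0.07],[0,0,0.076],[0,0,0.076]],"yaw":[0,0,0,0,0,0]}'
python3 -m inch '{"translation":[[0,0,0.002],[0,0,0.003],[0,0,0.003]],"yaw":[0,0,0]}'
python3 -m inch '{"translation":[[0,0,0.001],[0,0,0.001]],"yaw":[0,0]}'
python3 -m inch '{"translation":[[0,0,0.001],[0,0,0.001]],"yaw":[0,0]}'
```

```text
time: 30.05
tool_pos: [0.5163, -0.337, 0.0257]
tcp_rot: [0.159, 3.137, -0.001]
ft_force: [-0.6, 0.1, -2.1]
finger_gap: 0.624
time: 30.35
tool_pos: [0.5161, -0.3373, 0.0229]
tcp_rot: [0.16, 3.137, -0.001]
ft_force: [0.5, -0.0, -1.1]
finger_gap: 0.618
time: 30.55
tool_pos: [0.5158, -0.3371, 0.0214]
tcp_rot: [0.16, 3.137, -0.0]
ft_force: [-0.5, 0.4, -0.8]
finger_gap: 0.619
time: 30.75
tool_pos: [0.5157, -0.337, 0.0201]
tcp_rot: [-0.16, -3.137, -0.0]
ft_force: [-0.3, -0.1, -1.7]
finger_gap: 0.624
```

```bash
python3 -m inch '{"translation":[[0,0,0.001],[0,0,0.001]],"yaw":[0,0]}'
python3 -m inch '{"translation":[[0,0,0.001],[0,0,0.001]],"yaw":[0,0]}'
```

```text
time: 30.95
tool_pos: [0.5159, -0.3371, 0.0196]
tcp_rot: [0.16, 3.137, -0.0]
ft_force: [-1.0, 1.0, 1.6]
finger_gap: 0.62
time: 31.15
tool_pos: [0.5161, -0.3372, 0.0194]
tcp_rot: [0.16, 3.137, -0.0]
ft_force: [-2.4, 2.9, 8.6]
finger_gap: 0.628
```

```bash
python3 -m inch '{"translation":[[0,0,-0.001],[0,0,-0.001],[0,0,-0.001],[0,0,-0.001],[0,0,-0.001],[0,0,-0.001]],"yaw":[0,0,0,0,0,0]}' -1
python3 -m inch '{"translation":[[0,0,-0.01],[0,0,-0.03],[0,0,-0.07],[0,0,-0.11],[0,0,-0.15],[0,0,-0.19],[0,0,-0.22],[0,0,-0.22],[0,0,-0.22]],"yaw":[0,0,0,0,0,0,0,0,0]}'
python3 -m inch '{"translation":[[0.04,0,0],[0.08,0,0],[0.11,0,0],[0.11,0,0],[0.11,0,0],[0.11,0,0]],"yaw":[0,0,0,0,0,0]}'
python3 -c "
from h import *
c=viewer.camera('top');save(c,'t24.png')
c=viewer.camera('side');save(c,'s24.png')
c=viewer.camera('wrist');save(c,'w24.png')
shift(.516,-.3373,.022)
"
```

```text
time: 31.75
tool_pos: [0.5158, -0.337, 0.0192]
tcp_rot: [-0.16, -3.137, -0.0]
ft_force: [0.1, 0.3, -0.3]
finger_gap: 0.996
time: 32.65
tool_pos: [0.516, -0.3373, 0.2406]
tcp_rot: [0.16, 3.136, -0.002]
ft_force: [-0.8, 1.2, -0.4]
finger_gap: 0.997
time: 33.25
tool_pos: [0.4067, -0.3258, 0.2387]
tcp_rot: [-0.16, -3.137, -0.001]
ft_force: [0.2, -0.7, 0.1]
finger_gap: 1.001
 t=33.40 tcp [ 0.407  -0.3258  0.2389] head(x) 174.21 tilt 0.03 shift [-0.1097 -0.0006  0.2169] | 0.243  j6 -2.373 gap 1.0 F [-0.5  0.   0.3]
```

View pics/w24.png

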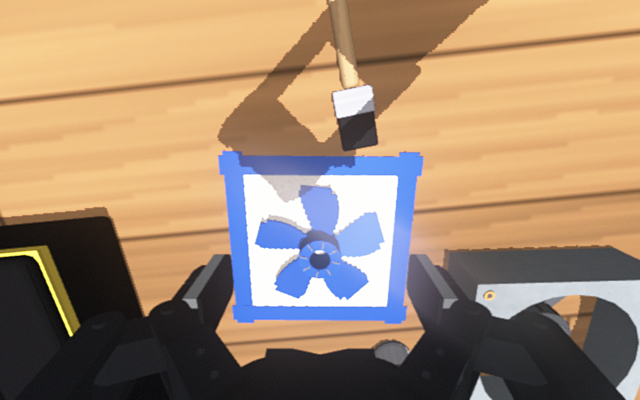

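View pics/s24.png

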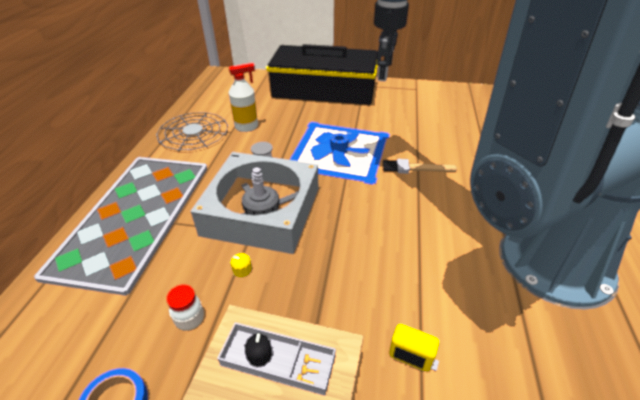

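View pics/t24.png

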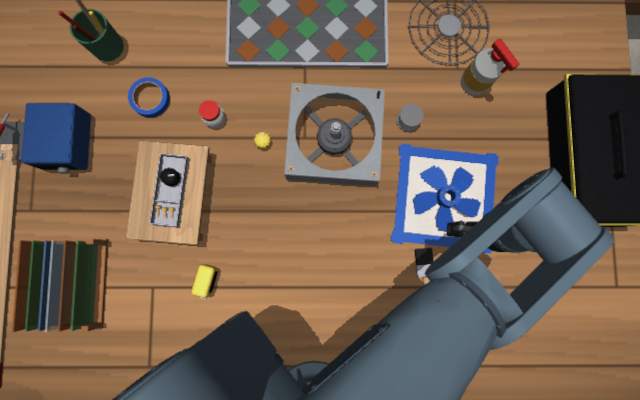

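The final views show the wheel flat in the middle of the paper with its hub at about (319,257) in the wrist view. The tray sits on the shelf holding the spinner and screws, the bystanders are where they were, and the gripper is clear. Handing in.

```bash
python3 -c "
from station import hand_in
print(hand_in())"
```

```text
the job is handed in; nothing more can be done
None
```

The blade wheel is off the fan and lying on the taped paper, and the job was handed in at about 33 s of the 72 s allowed. No verdict was reported.

- **Spinner:** I turned it about 170° clockwise while following the thread upward, with wrist forces staying below about 7 N. I lifted it off and set it upright in the tray's large compartment.
- **Tray:** I carried it level onto the wooden shelf, set it down and let go. The pictures taken afterwards show the spinner and all three screws in it.
- **Wheel:** I lifted it straight off the shaft and set it down flat in the middle of the paper. The gripper placed it within a few millimetres of the measured centre.
- **Bystanders:** The top and side views show the jar, spool, tape measure and brush where they were.

Two things did not go perfectly:
- **Cameras:** The wrist camera read about 2–5 mm further in x than the top and side cameras. I used values in between, and every grasp still centred.
- **First move call:** It was refused for a stray argument and moved nothing.

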